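Feed two bird-feeder parts into the blast cabinet with the push stick

ROBOT

A 6-joint arm with a two-finger parallel gripper is mounted at the origin on the work surface. World frame = base frame: x ahead of the robot, y to its left, z up, the work surface at z = 0. Lengths are in mm, angles in rad, forces in N, time in s.
With the tool pointing down it reaches from about 300 to 875 mm from the base axis. Payload 4.2 kg.
Tool frame: the origin (TCP) lies at the very end of the fingers, on their centre line; the grasp point (between the pads) lies env.tcp_to_grasp behind it (env.tcp_to_grasp is the distance from the TCP to the grasp point, in mm); y points along the fingers, z is the direction in which the jaws open and shut, and the axes are right-handed (so a half turn about y gives the same grasp; the last joint's range is limited). The gripper opens to 85 mm and grips with 20 to 120 N. Pads are 22 mm wide; open, the fingers measure 114 mm over their backs; the gripper's body (76 mm by 85 mm) begins 54 mm behind the grasp point. The pads swing forward as they close: fully open they stand 13 mm farther back than shut.
Start: joints at [1.321, 0.32, 1.565, -0, 1.257, -0.02], TCP at [130.977, 559.902, 191.638] pointing down, gripper open.
Joint ranges: [-3.11, 3.11], [-0.84, 2.01], [0.21, 2.61], [-1.34, 4.49], [0.05, 2.63], [-2.56, 2.56]. Speed limits (rad/s): [2.57, 2.57, 3.14, 3.14, 3.14, 3.14].

INTERFACE

Orientations are given as a unit quaternion [w, x, y, z].
In Python, from rig import env gives the robot as it stands.
- The arm moves only by the shell command python3 -m crank 'ROWS' [FORCE]. ROWS is JSON, a list of rows, each an object with "offset": the shift along the tool's x, y, z in mm, a list of three; "rotation": the turn, a rotation vector about the tool's x, y, z in rad, a list of three; "gripper": the opening in per cent of the stroke, from 0 (shut) to 100 (fully open). A call has 1 to 10 rows; each row is the pose to reach, as a shift and turn from the pose measured when the call began, along the tool's axes at that moment; what a row does not reach only later rows make up. A row lasts 1/10 s, in which the tool goes at most 50 mm and 8.59 degrees, less where a joint would pass 70% of its speed; a pose out of reach is approached as far as the arm can. A call with a gripper value outside its range is refused whole. The fingers move at their own pace and stop on an object; FORCE is the grip in N (left out, the last holds). Time passes only in rows, so rows that repeat a pose let the fingers close. It gives the time, the measured TCP pose, the force and the opening at its end, in the units of the state.
- env.read_state(): the state, without advancing time (a new reading comes with each control period).
- env.read_camera(name): name is "scene" or "top"; returns a dict with "color" (400x640x3 uint8, red, green, blue), "range_z" (400x640 float32, mm along the optical axis (not along the pixel's ray), 0 where there is no reading), "fov_y" (degrees; the focal length in pixels is half the picture's height over the tangent of half this angle, whatever the lens; pixels are square), "cx", "cy" (the principal point, pixels), "eye" and "attitude" of the camera in the world. Camera axes: x right, y up, looking along -z (the intrinsics and any distortion apply to the point x, -y, -z); pixel columns grow to the right and rows downward; lengths in mm; the calibration is good to about 2 mm. A picture is of the moment at which its call begins.
- env.job_done(): hands the job in, once; it reports no verdict.
The state is a dict: "clock": time; "q": joint angles; "joint_vel": joint speeds; "effort": joint torques, N m; "tcp_pos": TCP position; "ee_rot": TCP orientation; "contact_force": force on the tool from outside, world axes, zero at the start; "ft_torque": the same for the moment, N m; "width": opening from 0.0 (shut) to 1.0 (fully open).
Only numpy, scipy, OpenCV 4.12 (cv2) and the standard library are available. Lean on these libraries where they do the work, as an engineer would, in place of code of your own. Each camera call takes 0.05 s, during which the arm holds its last target.

TASK

Send the two aluminium feeder parts through the small port into the blast cabinet: first the channel, then the rectangular tube, each sitting flat and wholly inside, well clear of the rubber seal. The seal tears easily, so nothing may touch it; use the wooden push stick to push where a gripper does not fit. Leave the stick lying outside the cabinet and do not disturb the oil can, hammer and hacksaw.

Things in the scene. Friction and masses are not known exactly. Their poses are not given: they have to be found in the camera images.
- cabinet: grey sheet-metal blast cabinet, fixed, 370 mm deep, 280 wide, 260 high, clear roof and clear side on the -y side. Origin at bench level in the middle of the port, on the outer face of the 6 mm front wall; x points inwards through the port, z up, y left when looking in. Inside, its floor (8 mm above the bench) is free from x = 6 to 364 mm, y = -134 to +134 mm. A feed plate lies before the port.
- feed_plate (a point): point on the top of the steel feed plate, 160 mm before the port; axes as the cabinet. The plate is 8 mm thick, spans cabinet x = -320 to 0 mm, y = -160 to +150 mm, and runs on level through the port without a sill as the cabinet's floor. The two parts start on it, one at each side of the line leading straight into the port.
- port (a point): middle of the port's bottom edge, on the level of the feed plate's top (8 mm above the bench), axes as the cabinet. The opening is 76 mm wide and 60 mm high.
- seal: black rubber seal round both sides and the top of the port, 8 mm wide, from x = -6 mm (outside) to +12 mm (inside) in cabinet axes; its inner edges are the 76 x 60 mm opening. Same origin and axes as the cabinet. Fixed; nothing may touch it.
- channel: aluminium U-channel, 130 mm long (x), 44 mm wide (y), 38 mm high, walls 4 mm, lying with its open side up, about 0.3 kg. Origin: centre of its underside; x along its length.
- tube: aluminium rectangular tube, 100 mm long (x), 50 mm wide (y), 32 mm high, walls 4 mm, open at both ends, about 0.3 kg. Origin: centre of its underside; x along its length.
- stick: wooden push stick, 0.22 kg, starting on the bench. Origin under the middle of its handle, x towards its head, z up. Handle: a block 90 mm long (x), 28 mm wide (y), 52 mm high. A bar 16 mm wide at 10 to 26 mm height joins it to the flat head, a plate 48 mm wide (y) and 34 mm high whose flat pushing face lies at x = 170 mm.
- stick_face (a point): centre of the flat pushing face of the stick's head, 170 mm ahead of the stick's origin and 17 mm above its underside; axes as the stick.
- can: plain steel oil can, 60 mm across, 110 mm high, standing near the outer corner of the feed plate on the negative y side. Origin: centre of its underside. Leave it alone.
- hammer: hammer, 300 mm long, lying on the bench beyond the stick; origin near its middle, x along the handle to the head. Leave it alone.
- hacksaw: hacksaw lying flat, about 370 mm long, 120 mm wide, 25 mm high; origin near the middle of its frame, x along the blade. Leave it alone.
Mind the look-alikes: they are no part of the job. What is shaped like the channel but green is not meant.

How it is judged:
By the outcome, as a careful person would: the job done as asked, in the order asked, and still so for the second after the job is handed in, with the robot touching nothing.
It also fails if it takes over 72 s, if anything falls off the work surface, if the arm or the gripper's body presses on something with over 40 N, if the wrist force passes 120 N, or if a joint passes its speed limit or range.

## Working session

There is one attempt and no reset: what is moved stays moved. The work goes in short steps, Python scripts to look and compute and a shell command to move; the robot and the scene stay as the last step left them, time stands still between calls to the robot, and variables do not carry over. Pictures are saved under pics/ and viewed, and the job is handed in when it is done.

```bash
ls; mkdir -p pics; cat > h.py <<'E'
import numpy as np, cv2
from rig import env
from scipy.spatial.transform import Rotation as R
def rot(q): return R.from_quat([q[1],q[2],q[3],q[0]])
E
python3 - <<'E'
from h import *
s=env.read_state(); print(s); print(env.tcp_to_grasp)
for n in("scene","top"):
    c=env.read_camera(n); cv2.imwrite(f"pics/{n}0.png",c["color"][:,:,::-1]); np.savez(f"{n}0.npz",**c)
    print({k:v for k,v in c.items() if k not in("color","range_z")}, (c["range_z"]>0).mean())
E
```

```text
pics
{'clock': 0.0, 'q': array([ 1.32101329e+00,  3.20304839e-01,  1.56567971e+00, -1.40426957e-05,
        1.25739759e+00, -1.99871064e-02]), 'joint_vel': array([-0.0003928 , -0.00168506, -0.00110525,  0.00097402,  0.00095658,
       -0.00205978]), 'effort': array([-3.37330042e-03, -4.15516269e+01, -2.34160459e+01, -1.89604530e-04,
        7.82652962e-03, -9.25533996e-07]), 'tcp_pos': array([130.83402395, 559.35458924, 190.77462547]), 'ee_rot': array([-0.70181679,  0.70307193, -0.08114533,  0.08098453]), 'contact_force': array([ 0.33765189, -0.14409889,  0.17202653]), 'ft_torque': array([-0.01231601, -0.02185158, -0.04478595]), 'width': 0.998363435953686}
18.700000000000003
{'fov_y': 46.10365731927081, 'cx': 322.64509894731395, 'cy': 190.3148160173078, 'eye': array([1366.74036772,  401.01957535,  773.15419456]), 'attitude': array([0.41345236, 0.21858034, 0.39989615, 0.78826572])} 0.9811953125
{'fov_y': 52.053274037122975, 'cx': 322.46354386165774, 'cy': 206.55930200693342, 'eye': array([ 261.31528252, -156.93122184, 1178.00286417]), 'attitude': array([-0.69923517, -0.08079192,  0.08226787,  0.7055316 ])} 0.995984375
```

View pics/scene0.png

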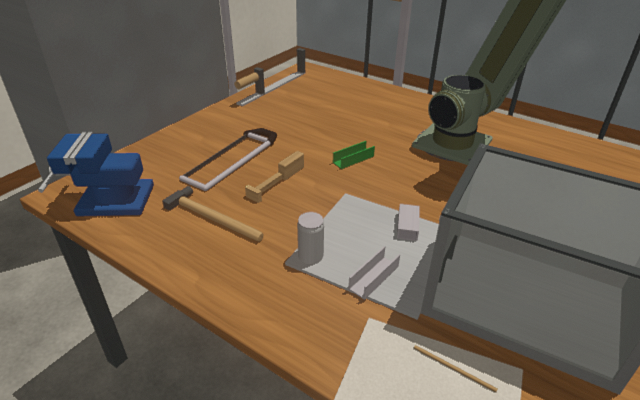

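View pics/top0.png

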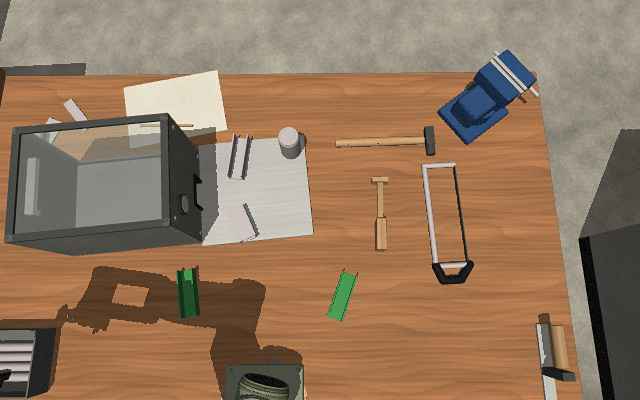

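The top view shows the cabinet at left with its port facing right. The channel is at (240,157), the tube at (244,222), the stick at (380,213) and the can at (289,142). Next I'll turn pixels into world points.

```bash
cat >> h.py <<'E'
def load(n): return dict(np.load(n+".npz"))
def cam(c):
    f=200/np.tan(np.radians(float(c["fov_y"]))/2); return f,float(c["cx"]),float(c["cy"]),rot(c["attitude"]).as_matrix(),c["eye"]
def pts(c,u=None,v=None):
    f,cx,cy,M,e=cam(c)
    v,u=np.mgrid[0:400,0:640]; z=c["range_z"].astype(float)
    P=np.stack([(u-cx)/f*z,-(v-cy)/f*z,-z],-1)
    W=P@M.T+e; W[z==0]=np.nan; return W
def ray(c,u,v,h):
    f,cx,cy,M,e=cam(c); u=np.asarray(u,float);v=np.asarray(v,float)
    d=np.stack([(u-cx)/f,-(v-cy)/f,-np.ones_like(u)],-1)@M.T
    return e+d*((h-e[2])/d[...,2])[...,None]
def proj(c,P):
    f,cx,cy,M,e=cam(c); p=(np.asarray(P,float)-e)@M; return np.stack([cx+f*p[...,0]/-p[...,2],cy-f*p[...,1]/-p[...,2]],-1)
E
python3 - <<'E'
from h import *
for n in("top0","scene0"):
    c=load(n);W=pts(c)
    print(n, "proj base/tcp",proj(c,[[0,0,0],[131,560,191]]))
    L=[(240,157),(244,222),(380,180),(380,235),(289,142),(300,230),(208,160),(280,220),(260,385),(100,190)] if n=="top0" else [(408,210),(375,272),(310,215),(291,160),(262,182),(350,210),(465,180),(395,290)]
    for u,v in L: print((u,v),W[v,u].round(1))
c=load("top0"); im=c["color"][90:290,160:400,::-1]; cv2.imwrite("pics/topz.png",cv2.resize(im,None,fx=3.3,fy=3,interpolation=cv2.INTER_CUBIC)[:600,:800])
c=load("scene0"); im=c["color"][130:330,230:497,::-1]; cv2.imwrite("pics/scz.png",cv2.resize(im,None,fx=3,fy=3,interpolation=cv2.INTER_CUBIC)[:600,:800])
E
```

```text
top0 proj base/tcp [[263.72917581 404.70622096]
 [  6.35604647 364.93579904]]
(240, 157) [691.7  86.5  10.4]
(244, 222) [486.5  62.1  38.4]
(380, 180) [ 607.7 -328.5   36.9]
(380, 235) [ 443.4 -319.4   53.8]
(289, 142) [694.1 -69.7 119.3]
(300, 230) [467.7 -94.9   6.9]
(208, 160) [682.6 182.   11.5]
(280, 220) [497.6 -36.6   7.4]
(260, 385) [ 84.3 -17.  196.9]
(100, 190) [521.6 357.  259.2]
scene0 proj base/tcp [[451.56339644 141.83810641]
 [671.30809255 163.29458902]]
(408, 210) [463.1  60.5  38.2]
(375, 272) [677.4  86.5  11.2]
(310, 215) [703.  -73.7 117.2]
(291, 160) [ 460.  -314.4   49.5]
(262, 182) [ 539.1 -360.5   -1.5]
(350, 210) [513.4 -79.5   7. ]
(465, 180) [591.7 213.9 263.8]
(395, 290) [695.6 146.4   6.7]
```

View pics/topz.png

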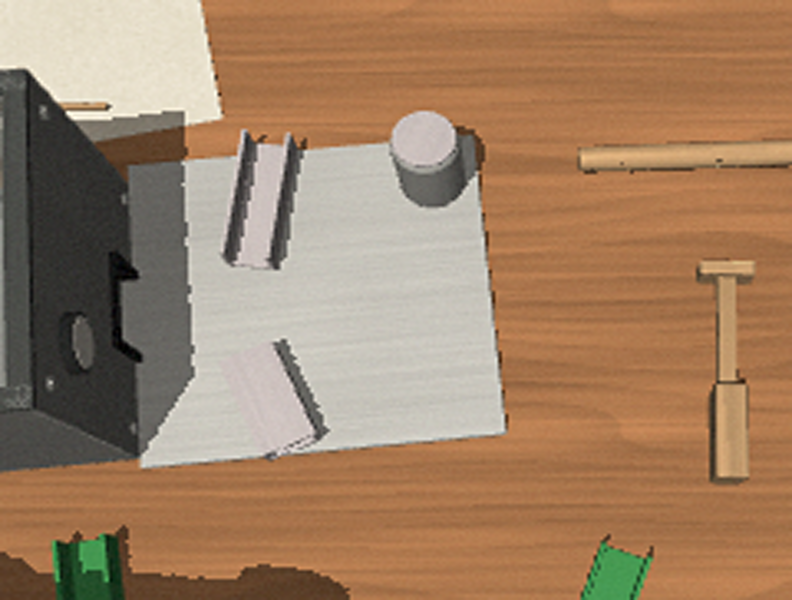

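View pics/scz.png

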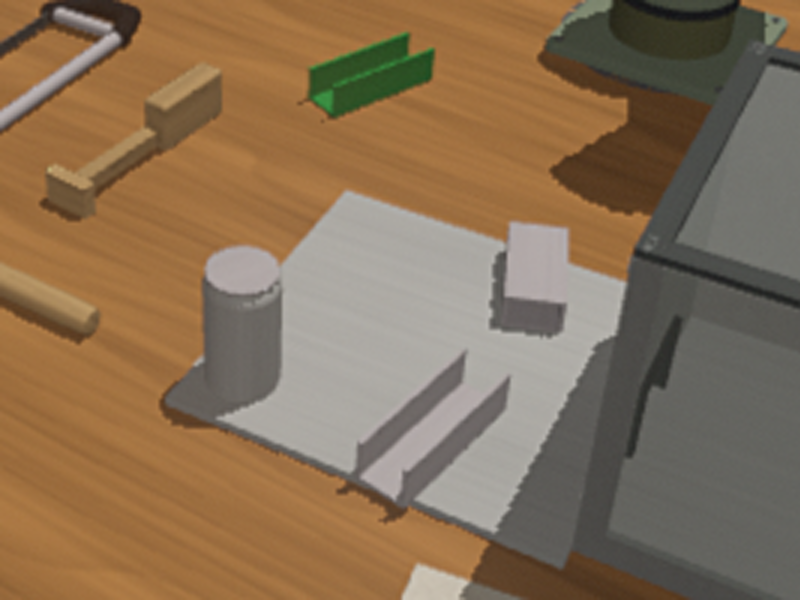

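```bash
python3 - <<'E'
from h import *
for n in("top0","scene0"):
    c=load(n);W=pts(c);hsv=cv2.cvtColor(c["color"],cv2.COLOR_RGB2HSV)
    box=(W[...,0]>380)&(W[...,0]<820)&(W[...,1]>-180)&(W[...,1]<240)
    pl=box&(W[...,2]>2)&(W[...,2]<14)&(hsv[...,1]<45)
    m=cv2.morphologyEx(pl.astype(np.uint8),cv2.MORPH_OPEN,np.ones((3,3)))
    P=W[m>0]; print(n,"plate z",np.median(P[:,2]))
    ct=max(cv2.findContours(m,cv2.RETR_EXTERNAL,cv2.CHAIN_APPROX_NONE)[0],key=cv2.contourArea)[:,0]
    ap=cv2.approxPolyDP(ct[:,None],4,True)[:,0]
    print("poly",[(tuple(a),ray(c,a[0],a[1],8).round(0)[:2]) for a in ap])
    # front wall
    fw=(W[...,2]>80)&(W[...,2]<250)&(W[...,1]>100)&(W[...,1]<330)&(W[...,0]>380)&(W[...,0]<800)
    Q=W[fw]; print("wall pts",len(Q),Q.min(0),Q.max(0))
    # roof rim
    rm=(W[...,2]>250)&(W[...,2]<270)&(W[...,1]>100)&(W[...,0]>350)
    Q=W[rm]; r=cv2.minAreaRect(Q[:,:2].astype(np.float32)); print("roof",len(Q),r,cv2.boxPoints(r).round(0).tolist())
    # parts
    pr=box&(W[...,2]>18)&(W[...,2]<60)&(hsv[...,1]<60)
    k,lab,st,ce=cv2.connectedComponentsWithStats(pr.astype(np.uint8))
    for i in range(1,k):
        if st[i,4]>15: Q=W[lab==i]; print("comp",st[i],Q.mean(0).round(1),"zmax",np.percentile(Q[:,2],95).round(1))
E
```

```text
top0 plate z 8.019174664253796
poly [((np.int32(302), np.int32(136)), array([ 759., -100.])), ((np.int32(301), np.int32(152)), array([707., -97.])), ((np.int32(294), np.int32(159)), array([685., -76.])), ((np.int32(282), np.int32(155)), array([698., -40.])), ((np.int32(277), np.int32(138)), array([753., -24.])), ((np.int32(250), np.int32(140)), array([747.,  59.])), ((np.int32(242), np.int32(179)), array([623.,  78.])), ((np.int32(225), np.int32(174)), array([639., 130.])), ((np.int32(230), np.int32(142)), array([741., 119.])), ((np.int32(199), np.int32(145)), array([732., 213.])), ((np.int32(199), np.int32(175)), array([637., 207.])), ((np.int32(204), np.int32(179)), array([624., 192.])), ((np.int32(196), np.int32(187)), array([600., 214.])), ((np.int32(203), np.int32(208)), array([535., 190.])), ((np.int32(203), np.int32(245)), array([426., 183.])), ((np.int32(237), np.int32(242)), array([434.,  86.])), ((np.int32(225), np.int32(210)), array([529., 125.])), ((np.int32(240), np.int32(203)), array([550.,  82.])), ((np.int32(258), np.int32(231)), array([466.,  27.])), ((np.int32(250),
[... 2045 characters left out ...]
32(260)), array([713., -36.])), ((np.int32(307), np.int32(264)), array([742., -55.])), ((np.int32(295), np.int32(251)), array([ 723., -103.]))]
wall pts 4619 [688.48339411 207.56249616  80.01661206] [718.20662143 329.99059259 249.95528174]
roof 16964 ((561.0318603515625, 355.7239990234375), (286.2638244628906, 310.0331115722656), 5.666583061218262) [[403.0, 496.0], [434.0, 187.0], [719.0, 216.0], [688.0, 524.0]]
comp [397 204  22  34 558] [492.9  75.8  37.6] zmax 40.7
comp [298 241  26  21 350] [733.4 -50.6  39.1] zmax 58.0
comp [348 246  37  40 361] [692.   71.2  34.2] zmax 45.6
comp [363 254  37  42 356] [697.8 110.9  34.5] zmax 45.9
comp [422 293  15  19 190] [713.7 227.6  39.1] zmax 58.0
```

```bash
cat >> h.py <<'E'
TH=np.radians(5.43); CO=np.array([575.0,200.6,0])
CM=np.array([[-np.sin(TH),-np.cos(TH),0],[np.cos(TH),-np.sin(TH),0],[0,0,1]]) # columns cab x,y,z in world
def w2c(P): return (np.asarray(P,float)-CO)@CM
def c2w(P): return np.asarray(P,float)@CM.T+CO
E
python3 - <<'E'
from h import *
for n in("top0","scene0"):
    c=load(n);W=pts(c);C=w2c(W);hsv=cv2.cvtColor(c["color"],cv2.COLOR_RGB2HSV)
    im=c["color"][:,:,::-1].copy()
    print(n)
    on=(C[...,0]>-315)&(C[...,0]<-12)&(abs(C[...,1])<165)&(hsv[...,1]<70)
    for nm,z0,z1,ys in(("tube",34,47,1),("chan",36,54,-1)):
        sel=on&(C[...,2]>z0)&(C[...,2]<z1)&(C[...,1]*ys>0)&((C[...,0]>-180))
        k,lab,st,ce=cv2.connectedComponentsWithStats(sel.astype(np.uint8))
        for i in range(1,k):
            if st[i,4]<30: continue
            Q=C[lab==i]; r=cv2.minAreaRect(Q[:,:2].astype(np.float32))
            d=np.linalg.svd(Q[:,:2]-Q[:,:2].mean(0))[2][0]
            print(nm,st[i,4],np.array(r[0]).round(1),np.array(r[1]).round(1),round(r[2],1),"pca",round(np.degrees(np.arctan2(d[1],d[0]))%180,1),"z",np.median(Q[:,2]).round(1),Q[:,:2].mean(0).round(1))
    # can
    sel=(C[...,2]>112)&(C[...,2]<124)&(C[...,0]<-200)&(C[...,0]>-360)&(C[...,1]<-50)&(C[...,1]>-220)
    Q=C[sel];(x,y),r=cv2.minEnclosingCircle(Q[:,:2].astype(np.float32));print("can",x,y,r,len(Q))
    # stick
    sel=(W[...,2]>8)&(W[...,2]<60)&(W[...,1]<-250)&(W[...,1]>-440)&(W[...,0]>380)&(W[...,0]<650)&(hsv[...,0]<30)
    k,lab,st,ce=cv2.connectedComponentsWithStats(sel.astype(np.uint8));
    for i in range(1,k):
        if st[i,4]<40: continue
        Q=W[lab==i]; h=Q[Q[:,2]>44]; b=Q[(Q[:,2]>14)&(Q[:,2]<40)]
        print("stick",len(Q),Q.mean(0).round(1))
        if len(h): r=cv2.minAreaRect(h[:,:2].astype(np.float32));print(" handle",np.round(r[0],1),np.round(r[1],1),r[2],np.median(h[:,2]))
        hd=b[b[:,0]>b[:,0].max()-14];print(" head",hd[:,:2].mean(0).round(1),hd[:,:2].min(0).round(1),hd[:,:2].max(0).round(1))
    for y in(-46,-38,38,46):
        for z in(8,68,76):
            u=proj(c,c2w([-6,y,z])); cv2.circle(im,tuple(int(round(a*4)) for a in u),4,(0,0,255),-1,cv2.LINE_AA,2)
    x0,y0=(150,120) if n=="top0" else (380,190)
    cv2.imwrite(f"pics/{n}port.png",cv2.resize(im[y0:y0+130,x0:x0+130],None,fx=4.5,fy=4.5,interpolation=cv2.INTER_NEAREST))
E
```

```text
top0
tube 622 [-119.6  100.8] [ 50.7 100.7] 18.9 pca 109.2 z 39.8 [-119.9  101.3]
chan 98 [-102.7 -104.3] [124.8   5.4] 78.5 pca 78.0 z 44.6 [-102.6 -102.6]
chan 92 [-141.9  -97.4] [130.3   5.7] 78.2 pca 78.3 z 43.9 [-142.1  -96.2]
can -277.75225830078125 -112.2764663696289 28.491167068481445 289
stick 713 [ 503.8 -324.2   38. ]
 handle [ 448.5 -323.4] [28.2 87.6] 87.84994506835938 51.76171890162618
 head [ 611.2 -328.7] [ 605.3 -353.6] [ 619.2 -305.5]
scene0
tube 528 [-118.6   98.8] [ 48.8 107.8] 19.5 pca 109.1 z 38.4 [-116.9   95.2]
chan 170 [-140.3 -100.3] [129.2   6.8] 78.9 pca 78.2 z 43.1 [-140.3 -104.3]
chan 158 [-100. -105.] [122.2   5.7] 77.8 pca 78.1 z 43.0 [-100.  -106.8]
can -277.90362548828125 -115.2157211303711 29.65357208251953 333
stick 830 [ 515.8 -318.8   29.7]
 handle [ 452.3 -321.2] [94.1 31.3] 0.7035083174705505 49.62649485662905
 head [ 618.5 -324.3] [ 610.2 -352.2] [ 624.  -302.7]
```

View pics/top0port.png

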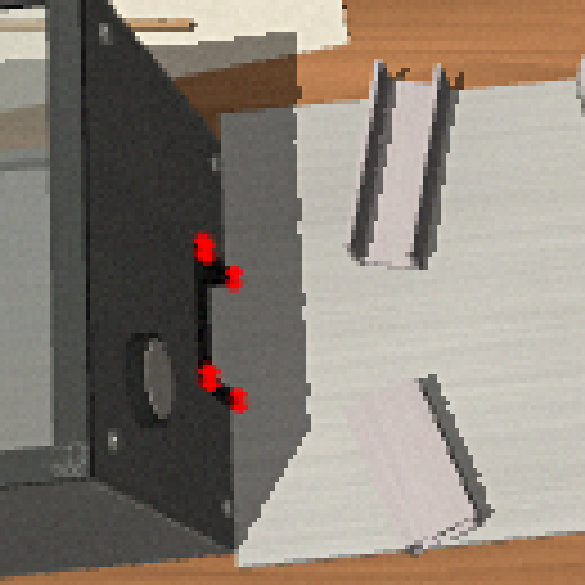

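View pics/scene0port.png

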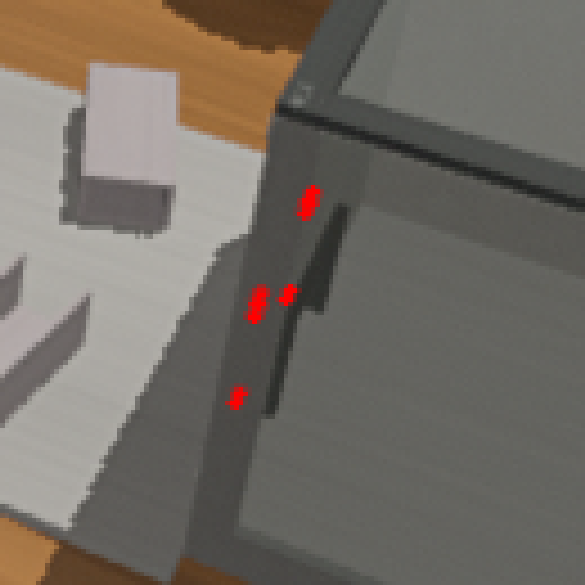

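```bash
cat >> h.py <<'E'
def move(cab=None,world=None,yawc=None,yaww=None,full=True):
    """target TCP; yaw of tool z (jaw axis) as a cab angle or world angle, deg; tool straight down"""
    s=env.read_state(); M=rot(s["ee_rot"]).as_matrix(); p=s["tcp_pos"]
    T=c2w(cab) if cab is not None else np.array(world,float)
    if yawc is not None: yaww=yawc+90+5.43
    cur=np.degrees(np.arctan2(M[1,2],M[0,2]))
    if yaww is None: yaww=cur
    a=np.radians((yaww-cur+90)%180-90+cur)  # nearest half turn
    z=np.array([np.cos(a),np.sin(a),0]); y=np.array([0,0,-1.]); x=np.cross(y,z)
    N=np.stack([x,y,z],1); rv=R.from_matrix(M.T@N).as_rotvec()
    print("cur w",p.round(1),"cab",w2c(p).round(1),"yaw",cur.round(2),"->w",T.round(1),"yaw",np.degrees(a).round(1)," OFFSET",(M.T@(T-p)).round(1).tolist(),"ROT",rv.round(3).tolist(),"deg",np.degrees(np.linalg.norm(rv)).round(1),"q6",s["q"][5].round(2),"t",round(s["clock"],2))
E
python3 - <<'E'
from h import *
s=env.read_state(); print(rot(s["ee_rot"]).as_matrix().round(3))
move(world=[380,60,300],yawc=168.2)
a=np.radians(78.2); g=np.array([-121.3,-101.5,0])-45*np.array([np.cos(a),np.sin(a),0])
print("grip cab",g)
move(cab=[g[0],g[1],110],yawc=168.2)
move(cab=[g[0],g[1],14],yawc=168.2)
move(cab=[-48,0,20],yawc=90)
E
```

```text
[[ 0.974 -0.     0.228]
 [-0.228 -0.002  0.974]
 [-0.    -1.    -0.002]]
cur w [130.8 559.4 190.9] cab [399.2 408.2 190.9] yaw 76.83 ->w [380.  60. 300.] yaw 83.6  OFFSET [356.4, -108.5, -429.7] ROT [0.002, -0.119, -0.0] deg 6.8 q6 -0.02 t 0.1
grip cab [-130.50232233 -145.54903249    0.        ]
cur w [130.8 559.4 190.9] cab [399.2 408.2 190.9] yaw 76.83 ->w [732.2  84.5 110. ] yaw 83.6  OFFSET [693.8, 81.4, -325.4] ROT [0.002, -0.119, -0.0] deg 6.8 q6 -0.02 t 0.1
cur w [130.8 559.4 190.9] cab [399.2 408.2 190.9] yaw 76.83 ->w [732.2  84.5  14. ] yaw 83.6  OFFSET [693.8, 177.4, -325.2] ROT [0.002, -0.119, -0.0] deg 6.8 q6 -0.02 t 0.1
cur w [130.8 559.4 190.9] cab [399.2 408.2 190.9] yaw 76.83 ->w [579.5 152.8  20. ] yaw 5.4  OFFSET [529.5, 171.3, -293.5] ROT [0.001, 1.246, 0.001] deg 71.4 q6 -0.02 t 0.1
```

```bash
sed -i 's|a=np.radians((yaww-cur+90)%180-90+cur).*|a=np.radians(yaww)|' h.py
python3 -m crank '[{"offset":[120,-108,-144],"rotation":[0,0,0],"gripper":100},{"offset":[120,-108,-144],"rotation":[0,0,0],"gripper":100},{"offset":[120,-108,-144],"rotation":[0,0,0],"gripper":100},{"offset":[356,-108,-429],"rotation":[0,-0.12,0],"gripper":100},{"offset":[356,-108,-429],"rotation":[0,-0.12,0],"gripper":90},{"offset":[356,-108,-429],"rotation":[0,-0.12,0],"gripper":90},{"offset":[356,-108,-429],"rotation":[0,-0.12,0],"gripper":90},{"offset":[356,-108,-429],"rotation":[0,-0.12,0],"gripper":90},{"offset":[356,-108,-429],"rotation":[0,-0.12,0],"gripper":90},{"offset":[356,-108,-429],"rotation":[0,-0.12,0],"gripper":90}]' 80
python3 - <<'E'
from h import *
move(cab=[-130.5,-145.5,110],yawc=168.2-180)
E
```

```text
clock: 1.1
tcp_pos: [344.9, 129.2, 293.5]
ee_rot: [-0.706, 0.706, -0.039, 0.039]
contact_force: [1.5, 1.1, -0.2]
width: 0.903
cur w [344.9 129.2 293.5] cab [-49.3 235.8 293.5] yaw 83.73 ->w [732.2  84.5 110. ] yaw 83.6  OFFSET [389.8, 183.5, -2.0] ROT [0.001, 0.002, 0.0] deg 0.1 q6 -1.13 t 1.1
```

```bash

python3 -m crank '[{"offset":[40,20,-40],"rotation":[0,0,0],"gripper":85},{"offset":[90,40,-45],"rotation":[0,0,0],"gripper":85},{"offset":[390,183,-45],"rotation":[0,0,0],"gripper":85},{"offset":[390,183,-45],"rotation":[0,0,0],"gripper":85},{"offset":[390,183,-2],"rotation":[0,0,0],"gripper":85},{"offset":[390,183,-2],"rotation":[0,0,0],"gripper":85},{"offset":[390,183,-2],"rotation":[0,0,0],"gripper":85},{"offset":[390,183,-2],"rotation":[0,0,0],"gripper":85},{"offset":[390,183,-2],"rotation":[0,0,0],"gripper":85},{"offset":[390,183,-2],"rotation":[0,0,0],"gripper":85}]' 80
python3 - <<'E'
from h import *
move(cab=[-130.5,-145.5,14],yawc=168.2-180)
c=env.read_camera("scene");cv2.imwrite("pics/s1.png",c["color"][100:,200:,::-1])
E
```

```text
clock: 2.1
tcp_pos: [734.1, 84.2, 101.7]
ee_rot: [-0.705, 0.707, -0.042, 0.036]
contact_force: [-0.9, -0.5, -1.1]
width: 0.848
cur w [734.1  84.2 101.7] cab [-130.9 -147.3  101.7] yaw 83.71 ->w [732.2  84.5  14. ] yaw 83.6  OFFSET [-1.1, 87.7, 0.3] ROT [0.003, 0.001, -0.008] deg 0.5 q6 -1.36 t 2.1
```

View pics/s1.png

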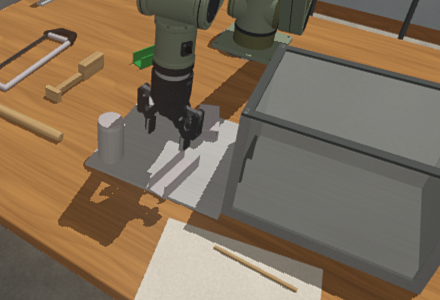

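The gripper straddles the channel's outer end, with its fingers at about (147,120) and (190,135) in the crop. I'll descend and grip.

```bash

python3 -m crank '[{"offset":[-1,40,0],"rotation":[0,0,-0.008],"gripper":85},{"offset":[-1,70,0],"rotation":[0,0,-0.008],"gripper":85},{"offset":[-1,86,0],"rotation":[0,0,-0.008],"gripper":75},{"offset":[-1,86,0],"rotation":[0,0,-0.008],"gripper":30},{"offset":[-1,86,0],"rotation":[0,0,-0.008],"gripper":30},{"offset":[-1,86,0],"rotation":[0,0,-0.008],"gripper":30},{"offset":[-1,86,0],"rotation":[0,0,-0.008],"gripper":30}]' 80
python3 - <<'E'
from h import *
move(cab=[-100,-30,60],yawc=90-180)
E
```

```text
clock: 2.85
tcp_pos: [731.4, 84.2, 20.9]
ee_rot: [-0.705, 0.707, -0.038, 0.04]
contact_force: [-0.1, 0.0, 0.3]
width: 0.304
cur w [731.4  84.2  20.9] cab [-130.7 -144.7   20.9] yaw 83.72 ->w [614.3 103.9  60. ] yaw 5.4  OFFSET [-118.4, -39.5, 6.6] ROT [-0.001, 1.366, 0.005] deg 78.3 q6 -1.36 t 2.85
```

```bash
python3 - <<'E'
from h import *
c=env.read_camera("scene");cv2.imwrite("pics/s2.png",cv2.resize(c["color"][180:330,270:470,::-1],None,fx=4,fy=4))
c=env.read_camera("top");cv2.imwrite("pics/t2.png",cv2.resize(c["color"][60:260,150:350,::-1],None,fx=3,fy=3))
print(env.read_state()["width"],env.read_state()["tcp_pos"])
E
```

```text
0.3028944651605647 [731.0437147   84.21551095  20.08664044]
```

View pics/s2.png

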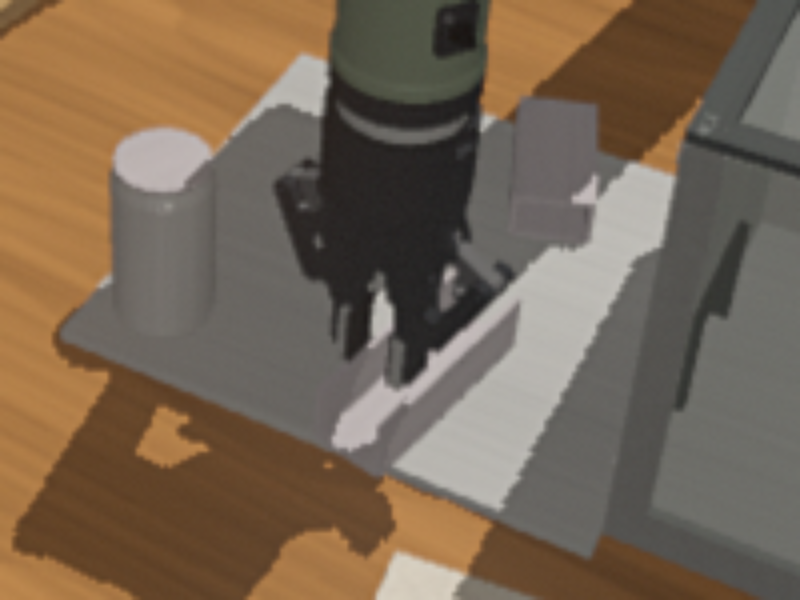

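View pics/t2.png

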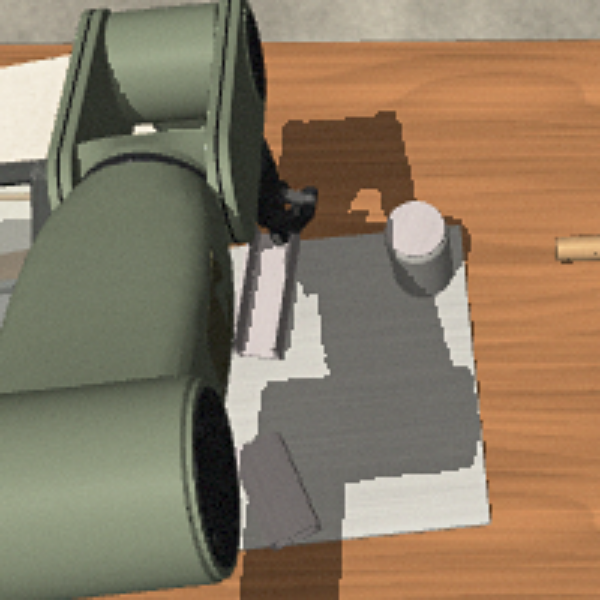

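```bash
python3 - <<'E'
from h import *
c=env.read_camera("scene"); s=env.read_state(); im=c["color"][:,:,::-1].copy()
im=cv2.resize(im[180:330,270:470],None,fx=4,fy=4)
def d(P,col):
    u=proj(c,P); cv2.circle(im,(int((u[0]-270+.5)*4),int((u[1]-180+.5)*4)),3,col,-1)
M=rot(s["ee_rot"]).as_matrix();p=s["tcp_pos"]
for k in(-22,0,22): d(p+M[:,2]*k,(0,0,255))
a=np.radians(78.2);ax=np.array([np.cos(a),np.sin(a),0]);n=np.array([-ax[1],ax[0],0])
for l in(-65,-43,65):
    for w in(-22,22):
        for z in(8,46): d(c2w(np.array([-121.3,-101.5,z])+l*ax+w*n),(0,255,0))
cv2.imwrite("pics/s3.png",im)
W=pts(c); print(s["clock"],s["contact_force"],W[180+85,270+88],W[180+91,270+101])
E
```

```text
3.0 [-0.37817727 -0.57768629  0.34716945] [735.74395324  72.87068267  72.67060983] [742.00037693 106.92564719  80.13705422]
```

View pics/s3.png

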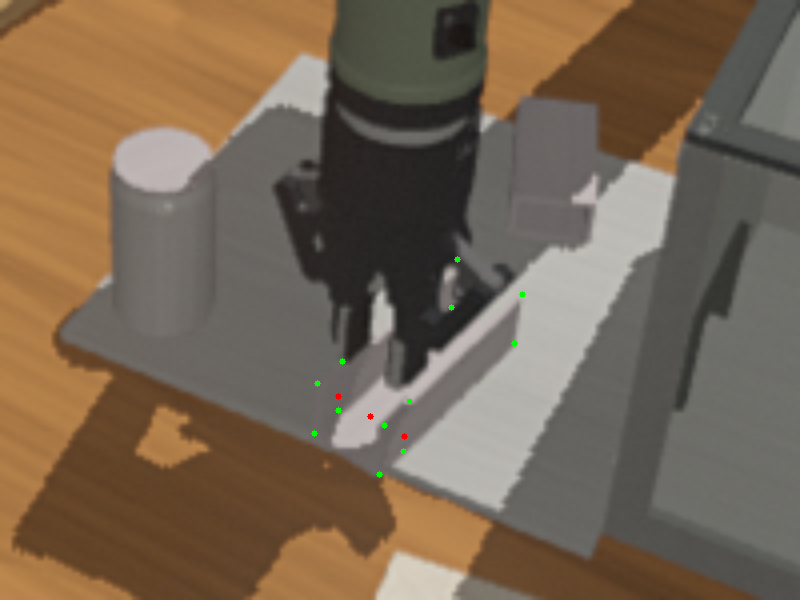

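```bash
python3 - <<'E'
from h import *
s=env.read_state(); M=rot(s["ee_rot"]).as_matrix();p=s["tcp_pos"]; print(p,s["clock"])
for n in("scene","top"):
    c=env.read_camera(n); W=pts(c); L=(W-p)@M  # tool coords
    dark=c["color"].max(-1)<75
    sel=dark&(abs(L[...,0])<30)&(abs(L[...,2])<70)&(W[...,2]>25)
    v,u=np.nonzero(sel); Q=L[sel]
    print(n,len(Q))
    for lo in range(-70,70,10):
        m=(Q[:,2]>=lo)&(Q[:,2]<lo+10)
        if m.sum()>3: print(lo,m.sum(),"ymax(tool fwd)",Q[m,1].max().round(1),"x med",np.median(Q[m,0]).round(1))
E
```

```text
[730.88611959  84.17196886  19.68758983] 3.0
scene 2486
-70 6 ymax(tool fwd) -126.7 x med 11.4
-60 67 ymax(tool fwd) -107.2 x med 10.9
-50 127 ymax(tool fwd) -86.3 x med 7.0
-40 75 ymax(tool fwd) -83.4 x med 10.3
-30 75 ymax(tool fwd) -45.5 x med 13.3
-20 236 ymax(tool fwd) -37.8 x med 11.8
-10 81 ymax(tool fwd) -61.9 x med 13.0
0 38 ymax(tool fwd) -112.9 x med 12.0
10 108 ymax(tool fwd) -64.3 x med 17.8
20 436 ymax(tool fwd) -45.4 x med 13.3
30 686 ymax(tool fwd) -80.3 x med 10.9
40 130 ymax(tool fwd) -86.0 x med 12.4
50 250 ymax(tool fwd) -103.5 x med -5.7
60 171 ymax(tool fwd) -120.3 x med 8.4
top 675
-70 121 ymax(tool fwd) -128.5 x med -14.3
-60 136 ymax(tool fwd) -101.5 x med 5.9
-50 47 ymax(tool fwd) -89.6 x med -5.4
-40 143 ymax(tool fwd) -87.2 x med -6.2
-30 92 ymax(tool fwd) -6.0 x med -9.9
-20 30 ymax(tool fwd) -50.8 x med -16.4
-10 5 ymax(tool fwd) -319.9 x med -26.2
10 20 ymax(tool fwd) -5.9 x med -10.7
30 42 ymax(tool fwd) -382.8 x med -22.0
40 31 ymax(tool fwd) -378.1 x med 1.2
50 5 ymax(tool fwd) -389.3 x med 11.4
```

The fingertips are about 38 mm behind the reported TCP, and they closed above the channel without touching it. I'll reopen, go down in steps and watch the force and the picture.

```bash
cat > tip.py <<'E'
from h import *
s=env.read_state(); M=rot(s["ee_rot"]).as_matrix();p=s["tcp_pos"]
c=env.read_camera("scene"); W=pts(c); L=(W-p)@M
sel=(c["color"].max(-1)<75)&(abs(L[...,0])<30)&(abs(L[...,2])<75)&(W[...,2]>12)&(L[...,1]>-100)
print("tcp",p.round(1),"w",s["width"].round(3),"F",s["contact_force"].round(1),"t",s["clock"])
for a,b in((-70,0),(0,70)):
    m=sel&(L[...,2]>a)&(L[...,2]<b); print("tip fwd",np.percentile(L[m][:,1],99).round(1),"world z",np.percentile(W[m][:,2],1).round(1))
import sys
u=proj(c,p).astype(int); x=int(np.clip(u[0]-100,0,440)); y=int(np.clip(u[1]-90,0,250))
cv2.imwrite(sys.argv[1],cv2.resize(c["color"][y:y+150,x:x+200,::-1],None,fx=4,fy=4))
E
python3 -m crank '[{"offset":[0,-2,0],"rotation":[0,0,0],"gripper":80},{"offset":[0,-2,0],"rotation":[0,0,0],"gripper":80},{"offset":[0,-2,0],"rotation":[0,0,0],"gripper":80},{"offset":[0,10,0],"rotation":[0,0,0],"gripper":80},{"offset":[0,20,0],"rotation":[0,0,0],"gripper":80},{"offset":[0,20,0],"rotation":[0,0,0],"gripper":80}]' 80
python3 tip.py pics/s4.png
```

```text
clock: 3.7
tcp_pos: [728.7, 83.9, -3.9]
ee_rot: [-0.705, 0.707, -0.04, 0.037]
contact_force: [-0.4, 0.5, -0.4]
width: 0.796Traceback (most recent call last):
  File "tip.py", line 5, in <module>
    print("tcp",p.round(1),"w",s["width"].round(3),"F",s["contact_force"].round(1),"t",s["clock"])
                               ^^^^^^^^^^^^^^^^
AttributeError: 'float' object has no attribute 'round'
```

```bash
sed -i 's/s\["width"\].round(3)/round(s["width"],3)/' tip.py; python3 tip.py pics/s4.png
```

```text
tcp [729.4  84.   -2.9] w 0.8 F [-0.2 -0.3 -0.2] t 3.75
tip fwd -48.6 world z 45.8
tip fwd -55.2 world z 52.1
```

View pics/s4.png

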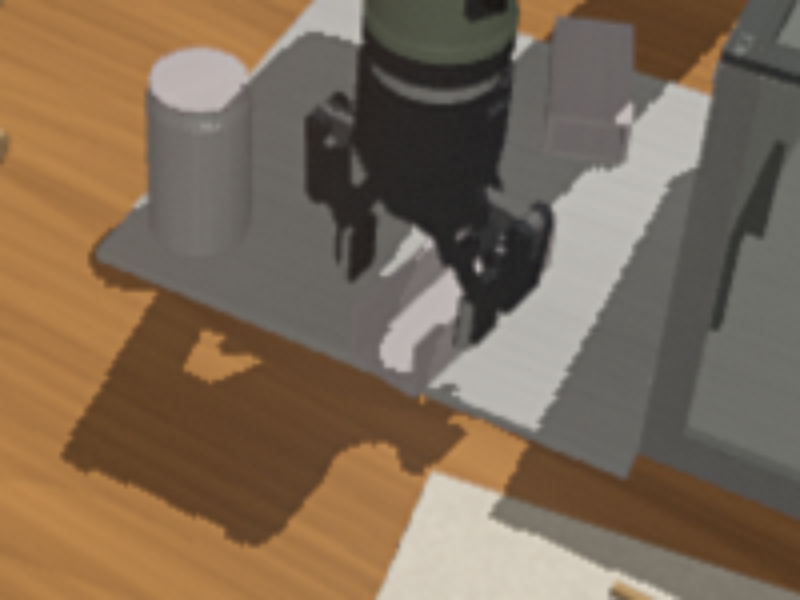

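```bash

python3 -m crank '[{"offset":[1,12,0],"rotation":[0,0,0],"gripper":80},{"offset":[2,24,0],"rotation":[0,0,0],"gripper":80},{"offset":[2,24,0],"rotation":[0,0,0],"gripper":65},{"offset":[2,24,0],"rotation":[0,0,0],"gripper":30},{"offset":[2,24,0],"rotation":[0,0,0],"gripper":30},{"offset":[2,24,0],"rotation":[0,0,0],"gripper":30},{"offset":[2,24,0],"rotation":[0,0,0],"gripper":30}]' 80
python3 tip.py pics/s5.png
```

```text
clock: 4.5
tcp_pos: [731.9, 83.7, -26.2]
ee_rot: [-0.705, 0.707, -0.039, 0.038]
contact_force: [-0.2, -0.8, -4.1]
width: 0.507
tcp [731.9  83.7 -26.2] w 0.507 F [-0.2 -0.8 -4.1] t 4.5
tip fwd -56.6 world z 30.5
tip fwd -52.0 world z 25.7
```

View pics/s5.png

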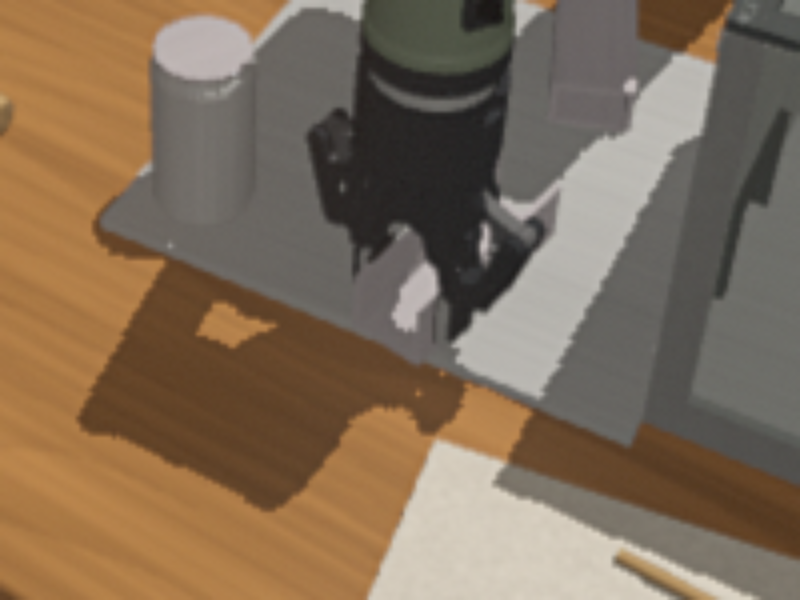

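```bash
python3 - <<'E'
from h import *
move(cab=[-142,0,14],yawc=90-180)
E
```

```text
cur w [731.9  83.7 -26.2] cab [-131.2 -145.1  -26.2] yaw 83.73 ->w [588.4  59.2  14. ] yaw 5.4  OFFSET [-140.0, -39.9, -40.1] ROT [0.004, 1.367, 0.001] deg 78.3 q6 -1.36 t 4.55
```

```bash

python3 -m crank '[{"offset":[0,-20,0],"rotation":[0,0,0],"gripper":30},{"offset":[-20,-40,-6],"rotation":[0,0.15,0],"gripper":30},{"offset":[-40,-40,-12],"rotation":[0,0.3,0],"gripper":30},{"offset":[-60,-40,-18],"rotation":[0,0.45,0],"gripper":30},{"offset":[-80,-40,-24],"rotation":[0,0.6,0],"gripper":30},{"offset":[-100,-40,-30],"rotation":[0,0.75,0],"gripper":30},{"offset":[-120,-40,-35],"rotation":[0,0.9,0],"gripper":30},{"offset":[-140,-40,-40],"rotation":[0,1.05,0],"gripper":30},{"offset":[-140,-40,-40],"rotation":[0,1.2,0],"gripper":30},{"offset":[-140,-40,-40],"rotation":[0,1.367,0],"gripper":30}]' 80
python3 - <<'E'
from h import *
move(cab=[-142,0,-20],yawc=90-180)
c=env.read_camera("scene");cv2.imwrite("pics/s6.png",cv2.resize(c["color"][150:340,250:500,::-1],None,fx=3,fy=3))
c=env.read_camera("top");cv2.imwrite("pics/t6.png",cv2.resize(c["color"][90:270,150:350,::-1],None,fx=3,fy=3))
E
```

```text
clock: 5.55
tcp_pos: [587.7, 59.2, 14.5]
ee_rot: [-0.524, 0.527, -0.473, 0.473]
contact_force: [0.5, 0.2, -3.7]
width: 0.506
cur w [587.7  59.2  14.5] cab [-142.     0.8   14.5] yaw 6.02 ->w [588.4  59.2 -20. ] yaw 5.4  OFFSET [-0.1, 34.5, 0.8] ROT [0.002, 0.01, 0.003] deg 0.6 q6 -0.02 t 5.55
```

View pics/s6.png

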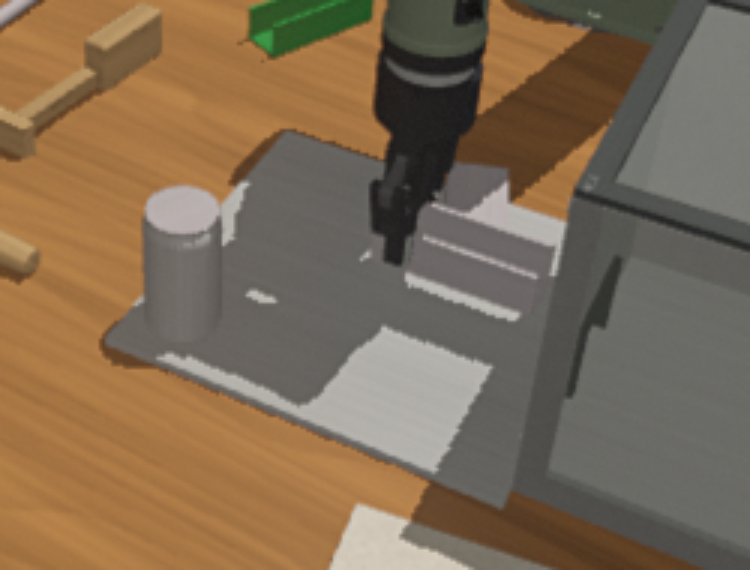

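View pics/t6.png

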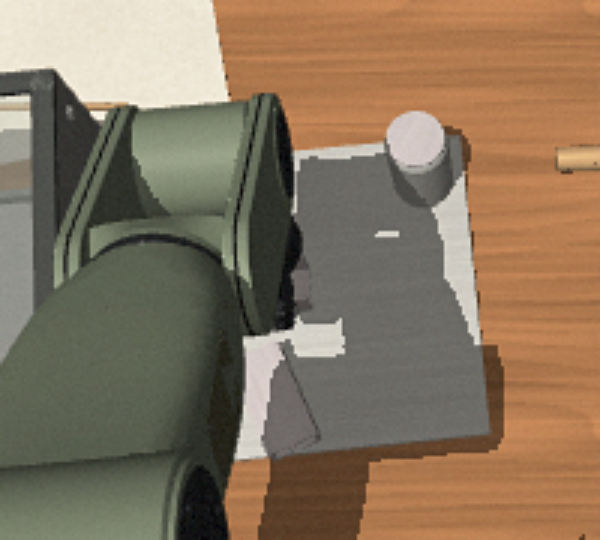

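```bash
python3 - <<'E'
from h import *
p=w2c(env.read_state()["tcp_pos"])
for n in("scene","top"):
    c=env.read_camera(n); C=w2c(pts(c)); 
    hsv=cv2.cvtColor(c["color"],cv2.COLOR_RGB2HSV)
    for z0 in range(60,700,40):
        m=(C[...,2]>z0)&(C[...,2]<z0+40)&(C[...,0]<p[0]+200)&(C[...,0]>-320)&(abs(C[...,1])<200)&~((C[...,0]>-12)&(C[...,2]<275))&~((C[...,0]<-240)&(C[...,1]<-70))
        if m.sum()>8: print(n,z0,m.sum(),"dx",(np.percentile(C[m][:,0],[1,99])-p[0]).round(0),"y",np.percentile(C[m][:,1],[1,99]).round(0))
E
```

```text
scene 60 993 dx [-15. 109.] y [-37.  23.]
scene 100 276 dx [-14.  19.] y [-65.  53.]
scene 140 354 dx [-17.  22.] y [-69.  11.]
scene 180 523 dx [-30.  39.] y [-41.   0.]
scene 220 572 dx [-32.  39.] y [-39.   9.]
scene 260 592 dx [-29.  39.] y [-38.   3.]
scene 300 698 dx [-39.  58.] y [-40.  -1.]
scene 340 1086 dx [-52.  62.] y [-45.  52.]
scene 380 2052 dx [-52.  61.] y [-43.  99.]
scene 420 1420 dx [-52.  60.] y [ -6. 135.]
scene 460 1493 dx [-51.  61.] y [ 44. 155.]
scene 500 1490 dx [-46.  58.] y [ 91. 192.]
scene 540 180 dx [-22.  57.] y [126. 173.]
top 60 41 dx [-23.  -8.] y [-20.  36.]
top 100 55 dx [-18.   1.] y [18. 59.]
top 140 44 dx [-19.  -2.] y [19. 67.]
top 180 59 dx [-37. -21.] y [-9. 31.]
top 220 22 dx [-37. -30.] y [-6. 23.]
top 340 151 dx [-58.  42.] y [-30.  64.]
top 380 1680 dx [-58.  51.] y [-35.  87.]
top 420 634 dx [-55.  56.] y [ -7. 143.]
top 460 881 dx [-54.  56.] y [ 44. 152.]
top 500 962 dx [-53.  57.] y [ 91. 192.]
top 540 1063 dx [-50.  45.] y [128. 197.]
top 580 1091 dx [-49.  49.] y [167. 200.]
```

```bash

python3 -m crank '[{"offset":[0,20,1],"rotation":[0,0.01,0],"gripper":30},{"offset":[0,34,1],"rotation":[0,0.01,0],"gripper":30},{"offset":[0,34,1],"rotation":[0,0.01,0],"gripper":30},{"offset":[0,34,1],"rotation":[0,0.01,0],"gripper":30}]' 80
python3 - <<'E'
from h import *
move(cab=[-55,0,-22],yawc=90-180)
c=env.read_camera("scene");C=w2c(pts(c));cv2.imwrite("pics/s7.png",cv2.resize(c["color"][190:330,370:500,::-1],None,fx=4,fy=4))
hsv=cv2.cvtColor(c["color"],cv2.COLOR_RGB2HSV)
for a in range(-110,-25,20):
    m=(C[...,0]>a)&(C[...,0]<a+20)&(abs(C[...,1])<40)&(C[...,2]>30)&(C[...,2]<65)&(c["color"].max(-1)>85)
    if m.sum()>5: print(a,m.sum(),"zmax",np.percentile(C[m][:,2],97).round(1),"y",np.percentile(C[m][:,1],[2,98]).round(1))
m=(C[...,0]>-110)&(C[...,0]<0)&(abs(C[...,1])<40)&(C[...,2]>30)&(C[...,2]<65)&(c["color"].max(-1)>85)
print("nose",np.percentile(C[m][:,0],99))
E
```

```text
clock: 6.15
tcp_pos: [589.1, 59.3, -20.2]
ee_rot: [-0.524, 0.527, -0.473, 0.473]
contact_force: [0.3, 0.1, -4.5]
width: 0.504
cur w [589.1  59.3 -20.2] cab [-142.    -0.7  -20.2] yaw 6.03 ->w [580.2 145.8 -22. ] yaw 5.4  OFFSET [-87.0, 1.6, 0.3] ROT [0.003, 0.011, 0.003] deg 0.7 q6 -0.02 t 6.15
-110 133 zmax 52.1 y [-25.5  20.8]
-90 141 zmax 51.4 y [-25.2  19.7]
-70 140 zmax 52.1 y [-25.8  19.4]
-50 128 zmax 51.9 y [-26.4  20.2]
nose -32.661811673156585
```

View pics/s7.png

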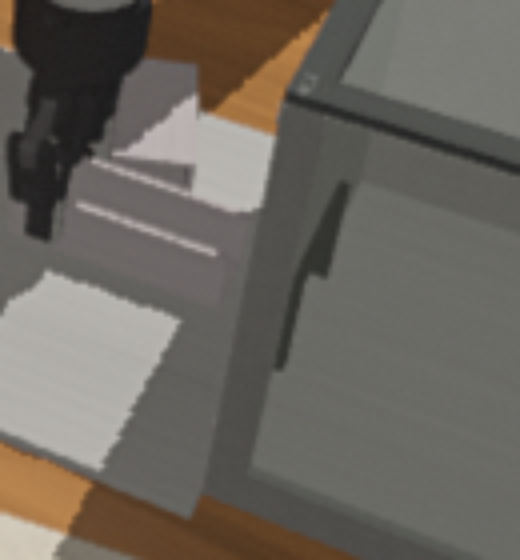

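```bash

python3 -m crank '[{"offset":[-20,2,-1],"rotation":[0,0.008,0],"gripper":30},{"offset":[-45,2,-1],"rotation":[0,0.01,0],"gripper":30},{"offset":[-70,2,-1],"rotation":[0,0.01,0],"gripper":30},{"offset":[-87,3,-1],"rotation":[0,0.01,0],"gripper":30},{"offset":[-87,6,-1],"rotation":[0,0.01,0],"gripper":30},{"offset":[-87,6,-1],"rotation":[0,0.01,0],"gripper":30}]' 80
python3 - <<'E'
from h import *
move(cab=[-55,0,-26],yawc=90-180)
c=env.read_camera("scene");C=w2c(pts(c));cv2.imwrite("pics/s8.png",cv2.resize(c["color"][190:330,370:500,::-1],None,fx=4,fy=4))
E
```

```text
clock: 6.8
tcp_pos: [579.3, 145.8, -26.0]
ee_rot: [-0.522, 0.525, -0.475, 0.476]
contact_force: [-1.3, -0.5, -2.9]
width: 0.501
cur w [579.3 145.8 -26. ] cab [-55.    0.9 -26. ] yaw 5.52 ->w [580.2 145.8 -26. ] yaw 5.4  OFFSET [-0.0, 0.0, 0.9] ROT [0.002, 0.002, 0.004] deg 0.3 q6 0.14 t 6.8
```

View pics/s8.png

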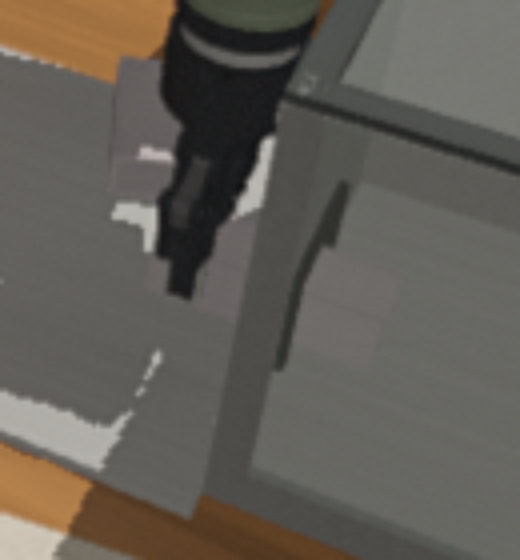

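```bash

python3 -m crank '[{"offset":[0,-0,0],"rotation":[0,0,0],"gripper":70},{"offset":[0,0,0],"rotation":[0,0,0],"gripper":70},{"offset":[0,-30,0],"rotation":[0,0,0],"gripper":70},{"offset":[4,-70,0],"rotation":[0,0,0],"gripper":70},{"offset":[10,-90,0],"rotation":[0,0,0],"gripper":70}]' 80
python3 - <<'E'
from h import *
move(world=[420,-321.5,40],yaww=-91.5)
E
```

```text
clock: 7.35
tcp_pos: [582.7, 135.6, 67.8]
ee_rot: [0.524, -0.523, 0.474, -0.477]
contact_force: [-0.1, 0.9, -0.6]
width: 0.702
cur w [582.7 135.6  67.8] cab [-65.4  -1.5  67.8] yaw 5.44 ->w [ 420.  -321.5   40. ] yaw -91.5  OFFSET [439.6, 28.3, -205.4] ROT [-0.005, 1.692, -0.001] deg 96.9 q6 0.12 t 7.35
```

```bash

python3 -m crank '[{"offset":[44,0,-20],"rotation":[0,0.15,0],"gripper":70},{"offset":[88,0,-41],"rotation":[0,0.3,0],"gripper":70},{"offset":[132,0,-62],"rotation":[0,0.45,0],"gripper":70},{"offset":[176,0,-82],"rotation":[0,0.6,0],"gripper":70},{"offset":[220,0,-103],"rotation":[0,0.75,0],"gripper":70},{"offset":[264,0,-123],"rotation":[0,0.9,0],"gripper":70},{"offset":[308,0,-144],"rotation":[0,1.05,0],"gripper":70},{"offset":[352,0,-164],"rotation":[0,1.2,0],"gripper":70},{"offset":[396,10,-185],"rotation":[0,1.35,0],"gripper":70},{"offset":[440,20,-205],"rotation":[0,1.5,0],"gripper":70}]' 80
python3 - <<'E'
from h import *
move(world=[420,-321.5,-22],yaww=-91.5)
E
python3 tip.py pics/s9.png
```

```text
clock: 8.35
tcp_pos: [419.7, -324.6, 49.1]
ee_rot: [-0.058, 0.054, -0.703, 0.707]
contact_force: [1.0, 0.3, 0.2]
width: 0.704
cur w [ 419.7 -324.6   49.1] cab [-508.1  204.3   49.1] yaw -80.88 ->w [ 420.  -321.5  -22. ] yaw -91.5  OFFSET [-0.4, 71.1, -3.3] ROT [-0.005, 0.185, -0.006] deg 10.6 q6 0.73 t 8.35
tcp [ 419.7 -324.6   49.1] w 0.704 F [1.  0.3 0.2] t 8.35
tip fwd -51.1 world z 100.0
tip fwd -48.4 world z 97.7
```

View pics/s9.png

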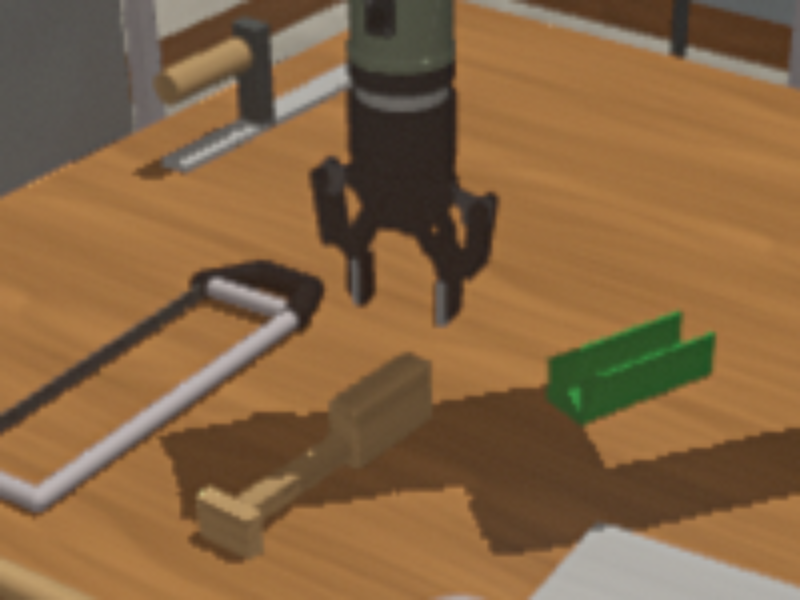

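```bash

python3 -m crank '[{"offset":[0,20,-3],"rotation":[0,0.14,0],"gripper":70},{"offset":[0,45,-3],"rotation":[0,0.185,0],"gripper":70},{"offset":[0,65,-3],"rotation":[0,0.185,0],"gripper":70},{"offset":[0,72,-3],"rotation":[0,0.185,0],"gripper":60},{"offset":[0,72,-3],"rotation":[0,0.185,0],"gripper":10},{"offset":[0,72,-3],"rotation":[0,0.185,0],"gripper":10},{"offset":[0,72,-3],"rotation":[0,0.185,0],"gripper":10},{"offset":[0,72,-3],"rotation":[0,0.185,0],"gripper":10}]' 90
python3 tip.py pics/s10.png
python3 - <<'E'
from h import *
move(cab=[-330,0,30],yawc=-90)
E
```

```text
clock: 9.2
tcp_pos: [417.7, -328.6, -23.6]
ee_rot: [0.01, -0.014, -0.704, 0.71]
contact_force: [-0.5, 0.1, 1.0]
width: 0.319
tcp [ 417.7 -328.6  -23.6] w 0.319 F [-0.5  0.1  1. ] t 9.2
tip fwd -45.1 world z 21.3
tip fwd -73.7 world z 50.2
cur w [ 417.7 -328.6  -23.6] cab [-511.9  206.7  -23.6] yaw -91.9 ->w [ 606.2 -127.9   30. ] yaw 5.4  OFFSET [-182.1, -54.4, -206.3] ROT [-0.011, -1.699, 0.003] deg 97.3 q6 0.92 t 9.25
```

View pics/s10.png

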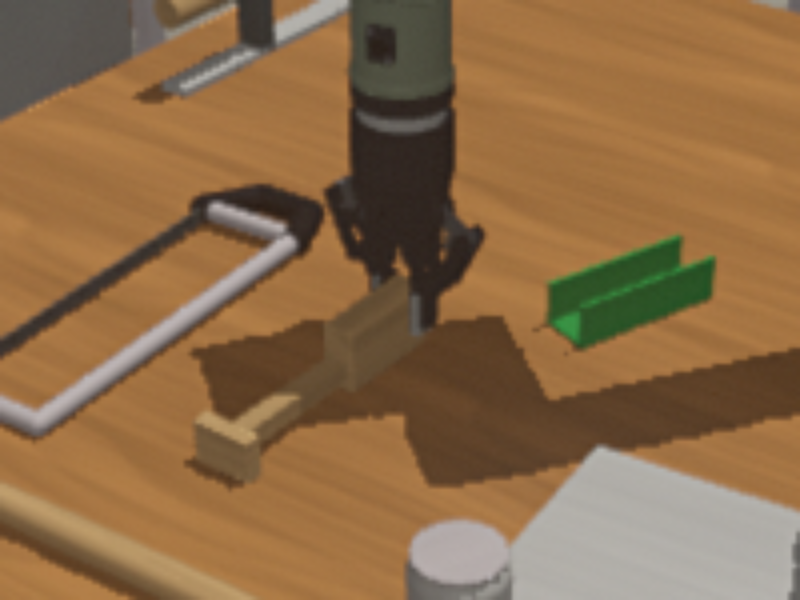

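```bash

python3 -m crank '[{"offset":[0,-30,0],"rotation":[0,0,0],"gripper":10},{"offset":[0,-64,0],"rotation":[0,-0.15,0],"gripper":10},{"offset":[0,-66,0],"rotation":[0,-0.3,0],"gripper":10},{"offset":[0,-66,-10],"rotation":[0,-0.45,0],"gripper":10},{"offset":[0,-66,-20],"rotation":[0,-0.6,0],"gripper":10},{"offset":[0,-66,-30],"rotation":[0,-0.75,0],"gripper":10},{"offset":[0,-66,-40],"rotation":[0,-0.9,0],"gripper":10},{"offset":[-20,-66,-60],"rotation":[0,-1.05,0],"gripper":10},{"offset":[-45,-66,-80],"rotation":[0,-1.2,0],"gripper":10},{"offset":[-80,-66,-105],"rotation":[0,-1.35,0],"gripper":10}]' 90
python3 - <<'E'
from h import *
move(cab=[-310,0,40],yawc=-90)
E
```

```text
clock: 10.25
tcp_pos: [500.5, -225.3, 42.2]
ee_rot: [-0.433, 0.435, -0.555, 0.562]
contact_force: [0.6, -0.9, -2.4]
width: 0.318
cur w [ 500.5 -225.3   42.2] cab [-416.9  114.5   42.2] yaw -14.26 ->w [ 604.3 -108.    40. ] yaw 5.4  OFFSET [-139.3, 1.6, 71.7] ROT [-0.005, -0.344, 0.009] deg 19.7 q6 -0.19 t 10.25
```

```bash

python3 -m crank '[{"offset":[-35,0,18],"rotation":[0,-0.12,0],"gripper":10},{"offset":[-70,1,36],"rotation":[0,-0.24,0],"gripper":10},{"offset":[-105,1,54],"rotation":[0,-0.344,0],"gripper":10},{"offset":[-139,1,72],"rotation":[0,-0.344,0],"gripper":10},{"offset":[-139,1,72],"rotation":[0,-0.344,0],"gripper":10},{"offset":[-139,1,72],"rotation":[0,-0.344,0],"gripper":10}]' 90
cat > st.py <<'E'
from h import *
import sys
s=env.read_state();p=w2c(s["tcp_pos"]);print("tcp cab",p.round(1),"F",s["contact_force"].round(1),"w",round(s["width"],3),"t",s["clock"])
c=env.read_camera("scene");C=w2c(pts(c));hsv=cv2.cvtColor(c["color"],cv2.COLOR_RGB2HSV)
m=(hsv[...,0]>8)&(hsv[...,0]<25)&(hsv[...,1]>60)&(C[...,2]>p[2]+20)&(C[...,2]<p[2]+90)&(C[...,0]>p[0]+20)&(C[...,0]<p[0]+230)&(abs(C[...,1])<70)&(C[...,2]>11)
Q=C[m];print(len(Q),"x",np.percentile(Q[:,0],[1,99]).round(1))
for a in(30,80,110,150,185):
    k=Q[(Q[:,0]-p[0]>a)&(Q[:,0]-p[0]<a+25)]
    if len(k)>5: print(" dx",a,"y",np.percentile(k[:,1],[3,97]).round(1),"z",np.percentile(k[:,2],[3,97]).round(1),len(k))
cv2.imwrite(sys.argv[1],cv2.resize(c["color"][150:340,250:500,::-1],None,fx=3,fy=3))
E
python3 st.py pics/s11.png
```

```text
clock: 10.85
tcp_pos: [604.4, -107.7, 40.3]
ee_rot: [-0.522, 0.525, -0.472, 0.478]
contact_force: [-1.5, -0.1, -1.9]
width: 0.318
tcp cab [-3.097e+02 -1.000e-01  4.030e+01] F [-1.5 -0.1 -1.9] w 0.318 t 10.85
1189 x [-288.3 -104.2]
 dx 30 y [-16.3   9.4] z [ 67.5 115.3] 221
 dx 80 y [-11.7   7.8] z [ 71.6 109.9] 128
 dx 110 y [-8.4  8.7] z [71.8 88.9] 94
 dx 150 y [-7. 10.] z [73.8 87.5] 97
 dx 185 y [-22.2  24.8] z [64.  94.5] 205
```

View pics/s11.png

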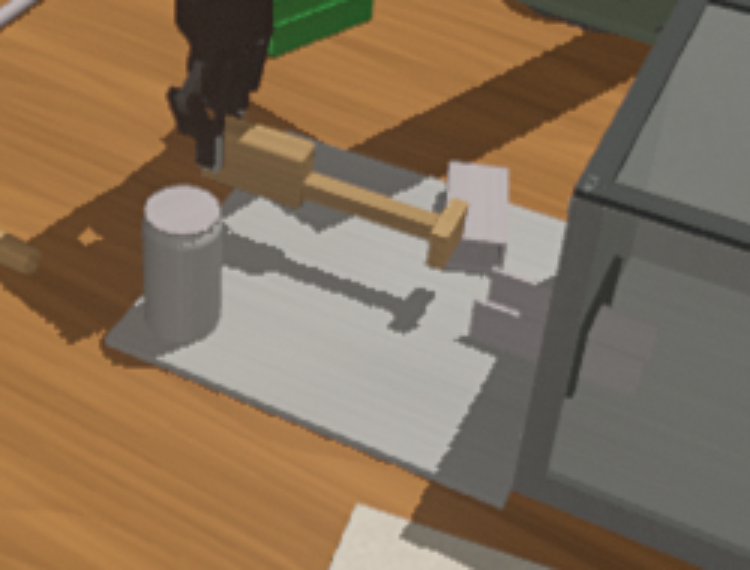

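```bash

python3 -m crank '[{"offset":[0,25,0],"rotation":[0,0.01,0],"gripper":10},{"offset":[0,45,0],"rotation":[0,0.01,0],"gripper":10},{"offset":[0,54,0],"rotation":[0,0.01,0],"gripper":10},{"offset":[0,54,0],"rotation":[0,0.01,0],"gripper":10}]' 90
python3 st.py pics/s12.png
python3 - <<'E'
from h import *
move(cab=[-90,0,-14],yawc=-90)
c=env.read_camera("scene");C=w2c(pts(c));
m=(C[...,0]>-90)&(C[...,0]<-15)&(abs(C[...,1])<38)&(C[...,2]>14)&(C[...,2]<56)
Q=C[m];print("chan tail",np.percentile(Q[:,0],1))
for a in(-75,-60,-45): 
    k=Q[(Q[:,0]>a)&(Q[:,0]<a+15)]; print(a,np.percentile(k[:,1],[3,97]).round(1),np.percentile(k[:,2],97).round(1))
E
```

```text
clock: 11.3
tcp_pos: [603.0, -109.9, -14.1]
ee_rot: [-0.519, 0.523, -0.476, 0.481]
contact_force: [0.0, 0.6, -2.5]
width: 0.315
tcp cab [-311.8    1.5  -14.1] F [ 0.   0.6 -2.5] w 0.315 t 11.3
1140 x [-290.4 -106.1]
 dx 30 y [-15.8  10.3] z [13.9 61.4] 207
 dx 80 y [-12.3   8. ] z [18.4 56.5] 122
 dx 110 y [-9.2  8. ] z [18.3 35.1] 94
 dx 150 y [-9.   8.1] z [19.6 34.9] 96
 dx 185 y [-24.9  22. ] z [14.3 43. ] 195
cur w [ 603.6 -109.8  -13.5] cab [-311.7    0.9  -13.5] yaw 4.84 ->w [583.5 111.  -14. ] yaw 5.4  OFFSET [-221.7, -1.7, -1.3] ROT [-0.002, -0.01, 0.01] deg 0.8 q6 -0.27 t 11.35
chan tail -76.06238689328677
-75 [-24.3  20.7] 45.4
-60 [-24.7  20.3] 46.2
-45 [-24.4  20.4] 45.8
```

View pics/s12.png

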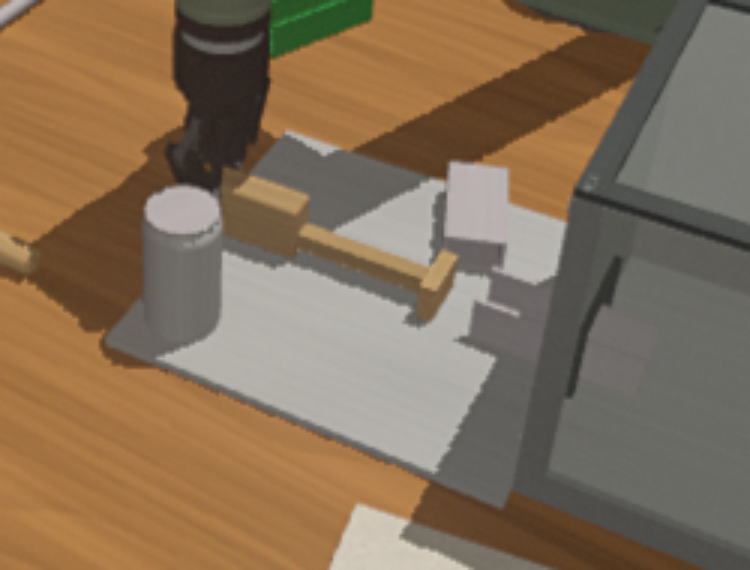

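```bash

python3 -m crank '[{"offset":[-25,0,0],"rotation":[0,0,0],"gripper":10},{"offset":[-45,0,0],"rotation":[0,0,0],"gripper":10},{"offset":[-65,-1,0],"rotation":[0,0,0],"gripper":10},{"offset":[-85,-1,0],"rotation":[0,0,0],"gripper":10},{"offset":[-105,-1,-1],"rotation":[0,0,0],"gripper":10},{"offset":[-125,-1,-1],"rotation":[0,0,0],"gripper":10},{"offset":[-140,-1,-1],"rotation":[0,0,0],"gripper":10},{"offset":[-140,-1,-1],"rotation":[0,0,0],"gripper":10}]' 90
python3 st.py pics/s13.png
python3 - <<'E'
from h import *
move(cab=[-92,0,-14],yawc=-90)
c=env.read_camera("top");cv2.imwrite("pics/t13.png",cv2.resize(c["color"][90:290,0:260,::-1],None,fx=3,fy=3))
E
```

```text
clock: 12.2
tcp_pos: [591.2, 31.1, -13.1]
ee_rot: [-0.52, 0.522, -0.475, 0.481]
contact_force: [0.0, -0.3, -2.0]
width: 0.314
tcp cab [-1.702e+02 -1.000e-01 -1.310e+01] F [ 0.  -0.3 -2. ] w 0.314 t 12.2
902 x [-149.3  -26.4]
 dx 30 y [-17.1   9.1] z [14.4 62.1] 241
 dx 80 y [-11.9   7.7] z [19.7 54.7] 131
 dx 110 y [-11.2   6.3] z [18.6 36.9] 109
cur w [591.2  30.2 -13.2] cab [-171.2   -0.   -13.2] yaw 4.93 ->w [583.7 109.  -14. ] yaw 5.4  OFFSET [-79.2, -0.0, -0.7] ROT [-0.004, -0.009, 0.01] deg 0.8 q6 -0.04 t 12.25
```

View pics/s13.png

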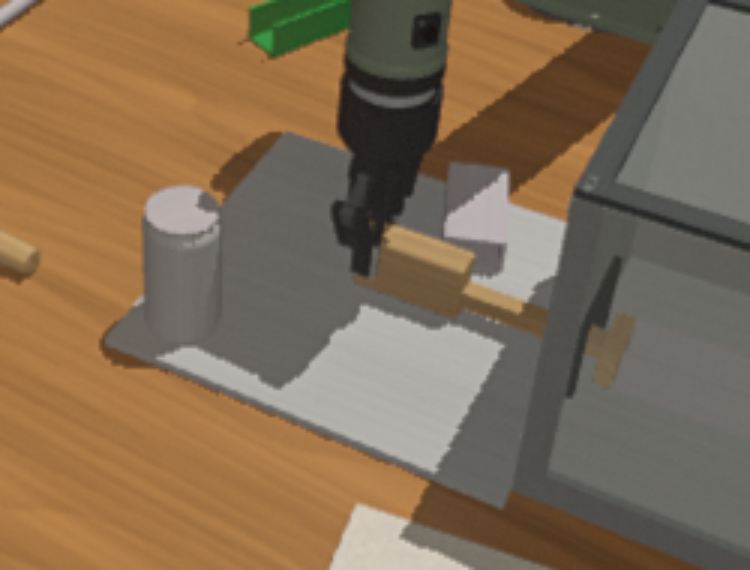

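View pics/t13.png

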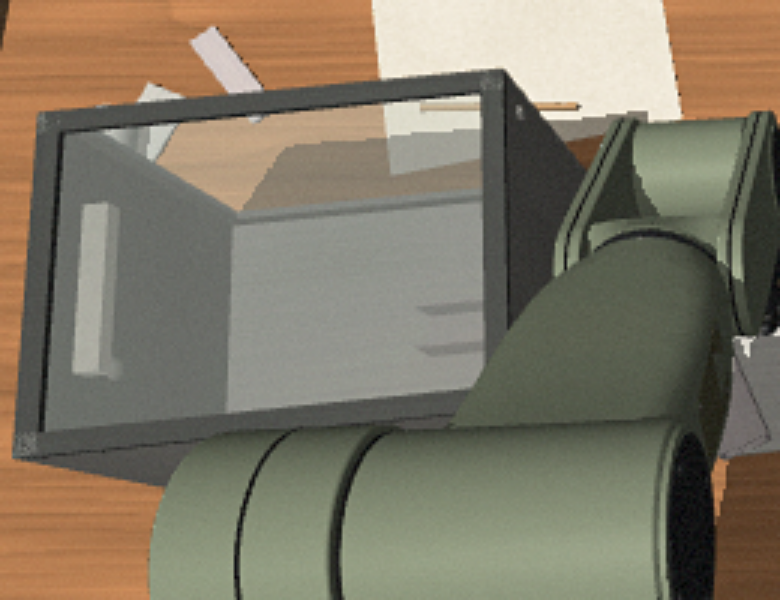

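```bash

python3 -m crank '[{"offset":[-20,0,0],"rotation":[0,0,0],"gripper":10},{"offset":[-40,0,0],"rotation":[0,0,0],"gripper":10},{"offset":[-60,0,0],"rotation":[0,0,-0],"gripper":10},{"offset":[-78,0,-1],"rotation":[0,0,0],"gripper":10},{"offset":[-78,0,-1],"rotation":[0,0,0],"gripper":10},{"offset":[-78,0,-1],"rotation":[0,0,0],"gripper":10}]' 90
python3 st.py pics/s14.png
python3 - <<'E'
from h import *
c=env.read_camera("top");cv2.imwrite("pics/t14.png",cv2.resize(c["color"][90:290,0:260,::-1],None,fx=3,fy=3))
move(cab=[-350,0,-14],yawc=-90)
E
```

```text
clock: 12.9
tcp_pos: [583.7, 106.4, -14.2]
ee_rot: [-0.519, 0.523, -0.475, 0.482]
contact_force: [0.3, 0.0, -3.1]
width: 0.317
tcp cab [-94.6   0.2 -14.2] F [ 0.3  0.  -3.1] w 0.317 t 12.9
535 x [-74. -23.]
 dx 30 y [-16.9   8.3] z [13.9 61.2] 257
cur w [583.8 106.1 -14.1] cab [-94.9   0.2 -14.1] yaw 4.83 ->w [ 608.1 -147.8  -14. ] yaw 5.4  OFFSET [255.0, 2.6, 2.9] ROT [-0.003, -0.011, 0.011] deg 0.9 q6 0.09 t 13.0
```

View pics/s14.png

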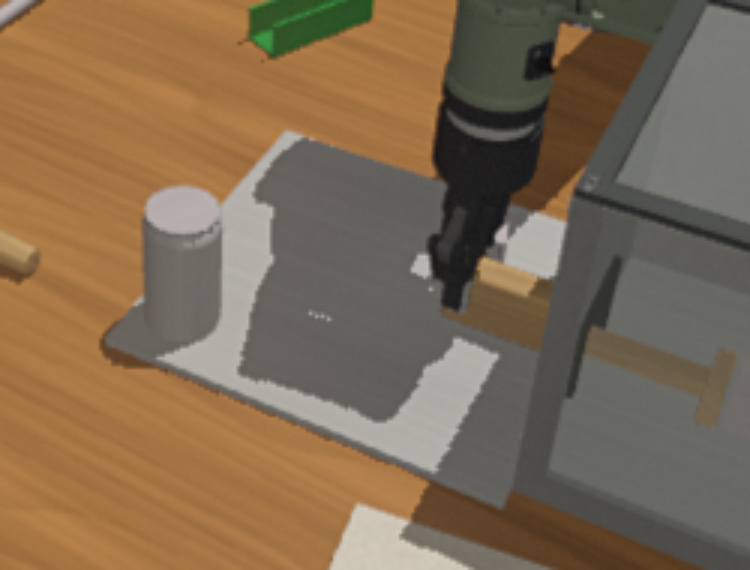

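View pics/t14.png

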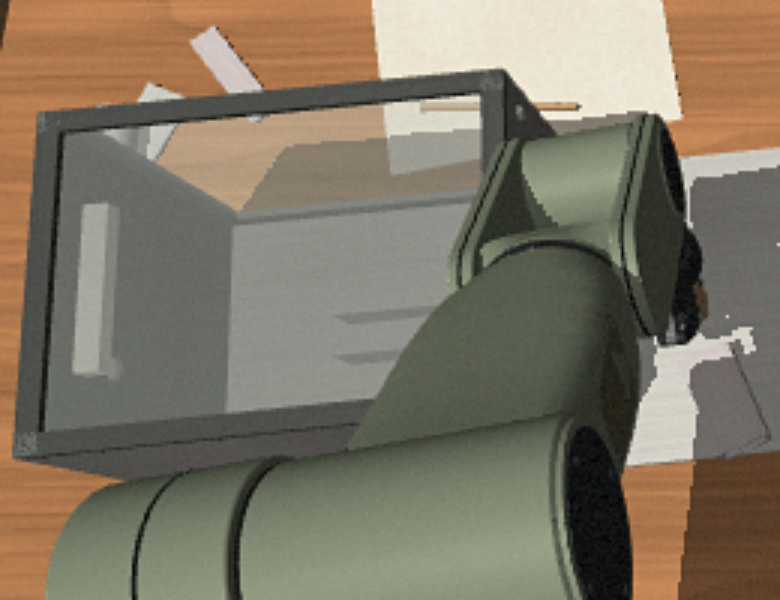

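```bash

python3 -m crank '[{"offset":[30,0,0],"rotation":[0,0,0],"gripper":10},{"offset":[65,0,1],"rotation":[0,0,0],"gripper":10},{"offset":[105,0,1],"rotation":[0,0,0],"gripper":10},{"offset":[145,0,2],"rotation":[0,0,0],"gripper":10},{"offset":[190,0,2],"rotation":[0,0,0],"gripper":10},{"offset":[235,1,3],"rotation":[0,0,0],"gripper":10},{"offset":[253,2,3],"rotation":[0,0,0],"gripper":10},{"offset":[253,4,3],"rotation":[0,0,0],"gripper":10},{"offset":[253,5,3],"rotation":[0,0,0],"gripper":10},{"offset":[253,5,3],"rotation":[0,0,0],"gripper":45}]' 90
python3 st.py pics/s15.png
python3 - <<'E'
from h import *
c=env.read_camera("top");cv2.imwrite("pics/t15.png",cv2.resize(c["color"][90:290,0:260,::-1],None,fx=3,fy=3))
E
```

```text
clock: 14.0
tcp_pos: [608.1, -145.0, -16.1]
ee_rot: [-0.519, 0.522, -0.475, 0.482]
contact_force: [-0.5, -0.1, 0.1]
width: 0.447
tcp cab [-3.472e+02 -2.000e-01 -1.610e+01] F [-0.5 -0.1  0.1] w 0.447 t 14.0
950 x [-323.9 -142.9]
 dx 30 y [-16.7   9.1] z [17.2 60.6] 105
 dx 80 y [-12.7   6.4] z [18.2 38.9] 91
 dx 110 y [-12.1   6.4] z [17.5 34.4] 92
 dx 150 y [-11.7   4.8] z [16.8 34.3] 95
 dx 185 y [-27.5  18.5] z [13.7 41.9] 185
```

View pics/s15.png

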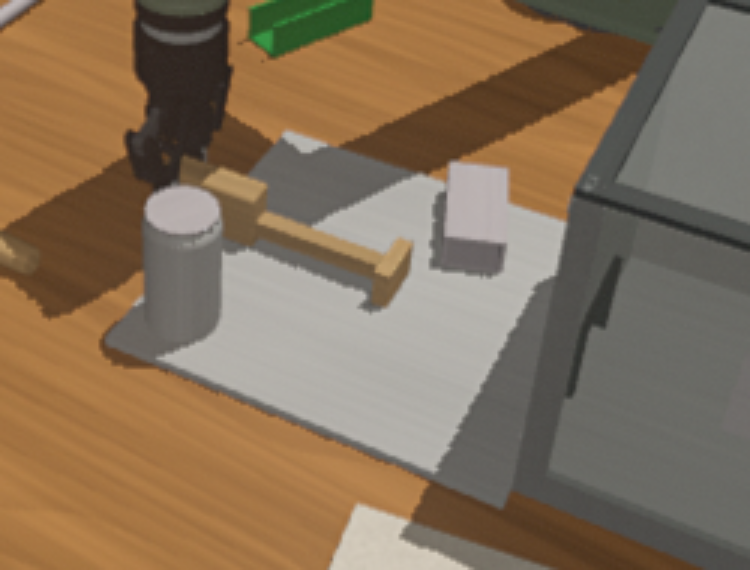

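View pics/t15.png

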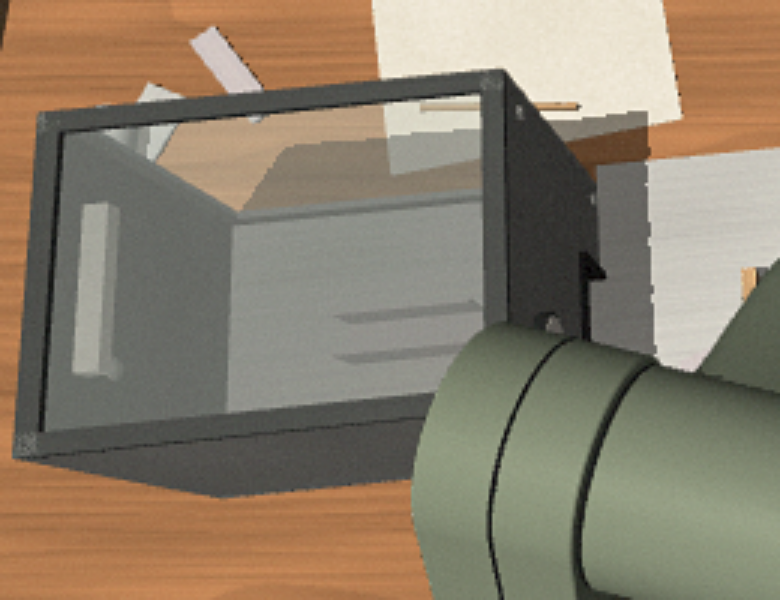

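```bash

python3 -m crank '[{"offset":[0,0,0],"rotation":[0,0,0],"gripper":65},{"offset":[0,-1,0],"rotation":[0,0,0],"gripper":65},{"offset":[0,-40,0],"rotation":[0,0,0],"gripper":65},{"offset":[0,-85,0],"rotation":[0,0,0],"gripper":80}]' 90
python3 - <<'E'
from h import *
move(cab=[-129.8,130.7,60],yawc=-160.9)
E
```

```text
clock: 14.5
tcp_pos: [605.8, -142.5, 67.4]
ee_rot: [-0.519, 0.523, -0.476, 0.48]
contact_force: [1.2, -0.6, -0.1]
width: 0.792
cur w [ 605.8 -142.5   67.4] cab [-344.5    1.8   67.4] yaw 4.93 ->w [457.2  59.   60. ] yaw -65.5  OFFSET [-213.6, 6.1, -130.7] ROT [-0.003, 1.229, 0.008] deg 70.4 q6 -0.33 t 14.5
```

```bash

python3 -m crank '[{"offset":[-26,0,-16],"rotation":[0,0.15,0],"gripper":80},{"offset":[-52,0,-32],"rotation":[0,0.3,0],"gripper":80},{"offset":[-80,0,-48],"rotation":[0,0.45,0],"gripper":80},{"offset":[-108,0,-65],"rotation":[0,0.6,0],"gripper":80},{"offset":[-135,0,-82],"rotation":[0,0.75,0],"gripper":80},{"offset":[-162,0,-99],"rotation":[0,0.9,0],"gripper":80},{"offset":[-190,0,-115],"rotation":[0,1.05,0],"gripper":80},{"offset":[-213,6,-131],"rotation":[0,1.2,0],"gripper":80},{"offset":[-213,6,-131],"rotation":[0,1.229,0],"gripper":80},{"offset":[-213,6,-131],"rotation":[0,1.229,0],"gripper":80}]' 90
python3 tip.py pics/s16.png
python3 - <<'E'
from h import *
move(cab=[-129.8,130.7,-26],yawc=-160.9)
c=env.read_camera("top");C=w2c(pts(c))
m=(C[...,0]<-60)&(C[...,0]>-180)&(C[...,1]>30)&(C[...,1]<165)&(C[...,2]>34)&(C[...,2]<46)
print(m.sum(),cv2.minAreaRect(C[m][:,:2].astype(np.float32)) if m.sum()>5 else 0)
E
```

```text
clock: 15.5
tcp_pos: [456.9, 58.9, 60.3]
ee_rot: [-0.15, 0.152, -0.688, 0.694]
contact_force: [-0.6, 0.5, 0.7]
width: 0.798
tcp [456.9  58.9  60.3] w 0.798 F [-0.6  0.5  0.7] t 15.5
tip fwd -52.3 world z 112.3
tip fwd -53.4 world z 113.9
cur w [457.6  58.5  60.4] cab [-130.4  130.3   60.4] yaw -65.36 ->w [457.2  59.  -26. ] yaw -65.5  OFFSET [-0.1, 86.4, -1.3] ROT [-0.007, 0.002, 0.004] deg 0.5 q6 1.26 t 15.55
212 ((-120.70596313476562, 101.93069458007812), (49.47511291503906, 97.89186096191406), 18.198448181152344)
```

View pics/s16.png

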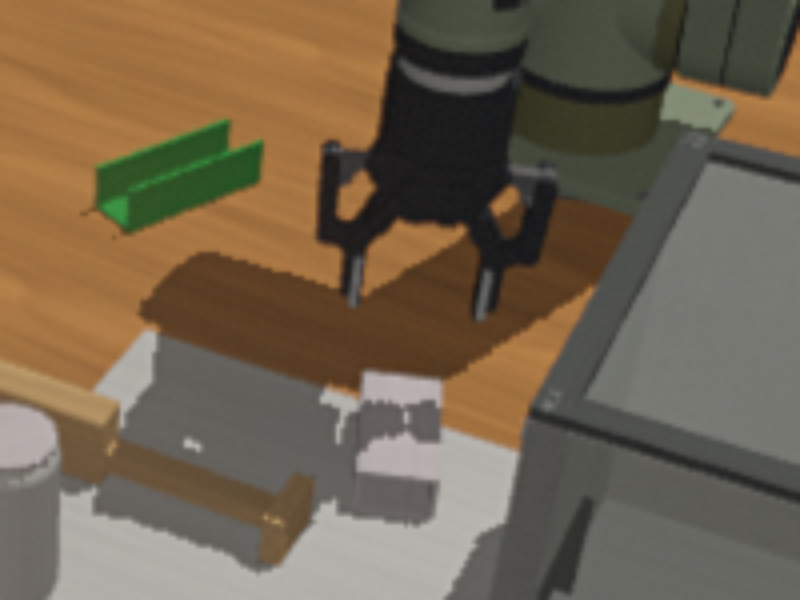

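```bash

python3 -m crank '[{"offset":[0,35,0],"rotation":[0,0,0],"gripper":80},{"offset":[0,65,0],"rotation":[0,0,0],"gripper":80},{"offset":[0,84,0],"rotation":[0,0,0],"gripper":80},{"offset":[0,86,0],"rotation":[0,0,0],"gripper":75},{"offset":[0,86,0],"rotation":[0,0,0],"gripper":35},{"offset":[0,86,0],"rotation":[0,0,0],"gripper":35},{"offset":[0,86,0],"rotation":[0,0,0],"gripper":35}]' 80
python3 tip.py pics/s17.png
python3 - <<'E'
from h import *
move(cab=[-115,0,20],yawc=-90)
E
```

```text
clock: 16.3
tcp_pos: [458.6, 57.4, -24.8]
ee_rot: [-0.15, 0.151, -0.688, 0.694]
contact_force: [-0.3, 0.1, -3.3]
width: 0.571
tcp [458.6  57.4 -24.8] w 0.571 F [-0.3  0.1 -3.3] t 16.3
tip fwd -52.4 world z 27.3
tip fwd -47.0 world z 22.4
cur w [458.5  57.4 -24.9] cab [-131.5  129.6  -24.9] yaw -65.42 ->w [585.9  86.1  20. ] yaw 5.4  OFFSET [-127.7, -45.0, 27.2] ROT [-0.005, -1.236, 0.007] deg 70.8 q6 1.26 t 16.35
```

View pics/s17.png

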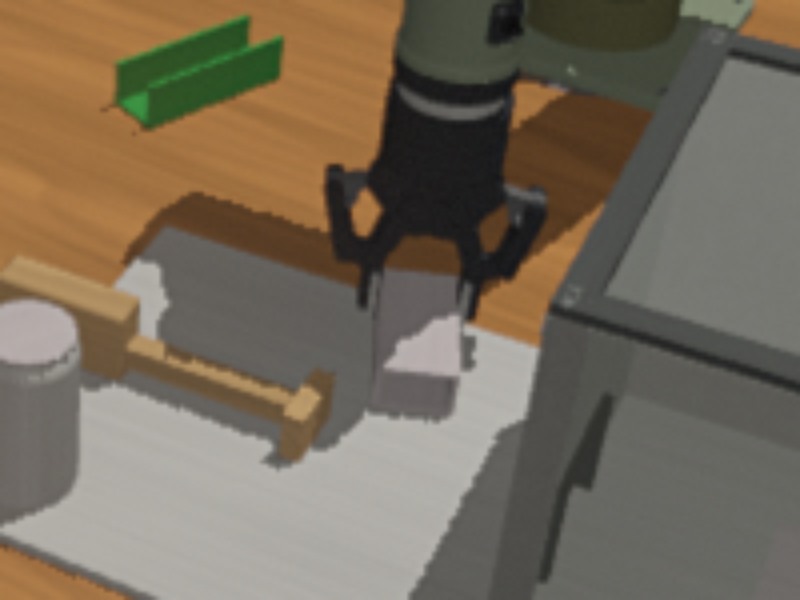

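```bash

python3 -m crank '[{"offset":[0,-25,0],"rotation":[0,0,0],"gripper":35},{"offset":[-10,-48,2],"rotation":[0,-0.12,0],"gripper":35},{"offset":[-28,-48,6],"rotation":[0,-0.27,0],"gripper":35},{"offset":[-46,-48,10],"rotation":[0,-0.42,0],"gripper":35},{"offset":[-64,-48,14],"rotation":[0,-0.57,0],"gripper":35},{"offset":[-82,-48,18],"rotation":[0,-0.72,0],"gripper":35},{"offset":[-100,-48,22],"rotation":[0,-0.87,0],"gripper":35},{"offset":[-128,-48,27],"rotation":[0,-1.02,0],"gripper":35},{"offset":[-128,-48,27],"rotation":[0,-1.17,0],"gripper":35},{"offset":[-128,-48,27],"rotation":[0,-1.236,0],"gripper":35}]' 80
cat > tb.py <<'E'
from h import *
import sys
s=env.read_state();p=w2c(s["tcp_pos"]);print("tcp cab",p.round(1),"F",s["contact_force"].round(1),"w",round(s["width"],3))
c=env.read_camera("scene");C=w2c(pts(c));hsv=cv2.cvtColor(c["color"],cv2.COLOR_RGB2HSV)
m=(C[...,0]>p[0]+14)&(C[...,0]<p[0]+110)&(C[...,0]<-13)&(abs(C[...,1])<50)&(C[...,2]>p[2]+40)&(C[...,2]<p[2]+75)&(c["color"].max(-1)>85)
Q=C[m]; print(len(Q),"nose",np.percentile(Q[:,0],99).round(1))
for a in(15,30,45,60):
    k=Q[(Q[:,0]-p[0]>a)&(Q[:,0]-p[0]<a+15)]
    if len(k)>5: print(" dx",a,"y",np.percentile(k[:,1],[3,97]).round(1),"ztop",np.percentile(k[:,2],97).round(1))
cv2.imwrite(sys.argv[1],cv2.resize(c["color"][150:340,250:500,::-1],None,fx=3,fy=3))
E
python3 tb.py pics/s18.png
python3 - <<'E'
from h import *
move(cab=[-111,0,-21],yawc=-90)
E
```

```text
clock: 17.35
tcp_pos: [586.6, 86.6, 23.0]
ee_rot: [-0.522, 0.526, -0.472, 0.477]
contact_force: [-0.2, 0.5, -4.1]
width: 0.57
tcp cab [-114.6   -0.8   23. ] F [-0.2  0.5 -4.1] w 0.57
718 nose -30.8
 dx 15 y [-28.5  22.1] ztop 88.1
 dx 30 y [-27.8  20.7] ztop 88.5
 dx 45 y [-27.6  20.7] ztop 88.5
 dx 60 y [-27.4  21.5] ztop 88.3
cur w [586.1  86.5  22.9] cab [-114.6   -0.2   22.9] yaw 5.69 ->w [585.5  90.1 -21. ] yaw 5.4  OFFSET [-4.0, 43.9, -0.2] ROT [-0.0, 0.005, 0.008] deg 0.5 q6 0.04 t 17.4
```

View pics/s18.png

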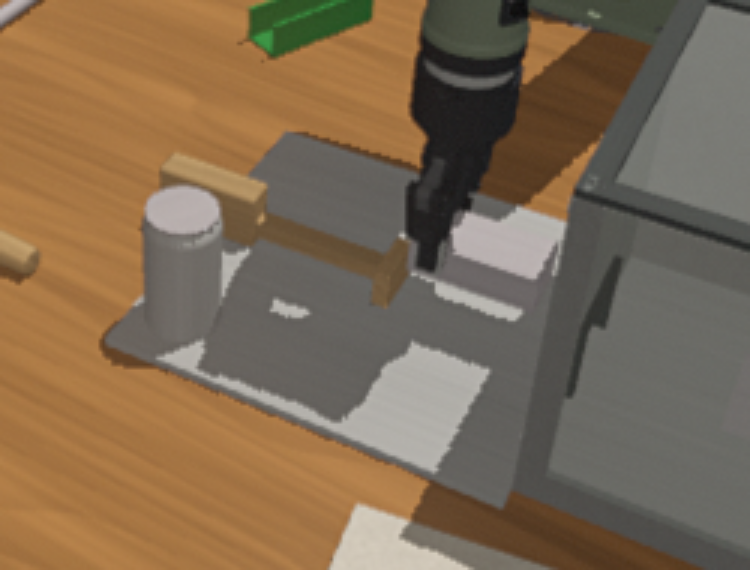

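```bash

python3 -m crank '[{"offset":[-4,20,-2],"rotation":[0,0.005,0],"gripper":35},{"offset":[-4,40,-2],"rotation":[0,0.005,0],"gripper":35},{"offset":[-4,44,-2],"rotation":[0,0.005,0],"gripper":35},{"offset":[-4,44,-2],"rotation":[0,0.005,0],"gripper":35}]' 80
python3 tb.py pics/s19.png
python3 - <<'E'
from h import *
move(cab=[-55,1,-22],yawc=-90)
E
```

```text
clock: 17.8
tcp_pos: [583.2, 89.8, -21.5]
ee_rot: [-0.521, 0.525, -0.474, 0.478]
contact_force: [0.1, 0.4, -3.3]
width: 0.567
tcp cab [-111.1    2.3  -21.5] F [ 0.1  0.4 -3.3] w 0.567
688 nose -27.5
 dx 15 y [-25.5  24.5] ztop 43.8
 dx 30 y [-24.9  25. ] ztop 44.1
 dx 45 y [-24.9  25.4] ztop 44.1
 dx 60 y [-24.2  24.6] ztop 43.6
cur w [584.1  89.9 -20.7] cab [-111.1    1.4  -20.7] yaw 5.37 ->w [579.2 145.8 -22. ] yaw 5.4  OFFSET [-56.1, 0.9, 0.3] ROT [-0.001, -0.001, 0.008] deg 0.5 q6 0.05 t 17.85
```

View pics/s19.png

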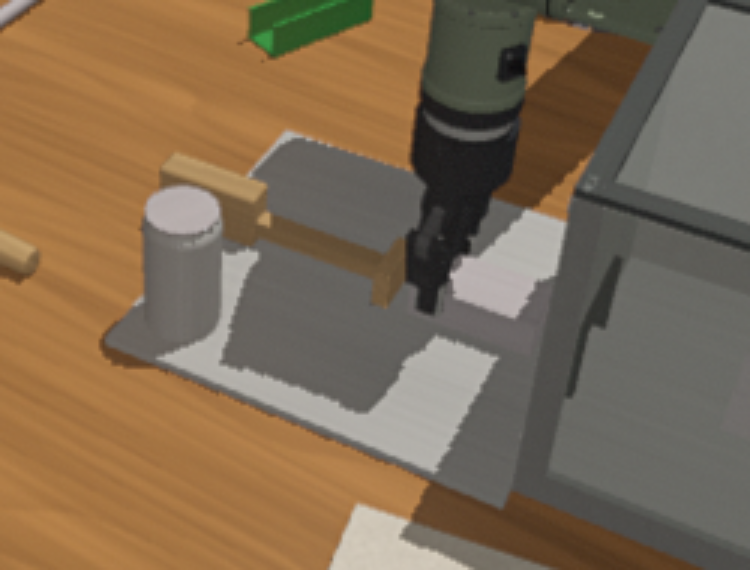

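Centred and straight (y −25 to +25, top at 44). I'll insert it, set it down, release and lift.

```bash

python3 -m crank '[{"offset":[-18,0,0],"rotation":[0,0,0],"gripper":35},{"offset":[-38,0,0],"rotation":[0,0,0],"gripper":35},{"offset":[-56,1,0],"rotation":[0,0,0],"gripper":35},{"offset":[-56,3,0],"rotation":[0,0,0],"gripper":35},{"offset":[-56,5,0],"rotation":[0,0,0],"gripper":35},{"offset":[-56,5,0],"rotation":[0,0,0],"gripper":80},{"offset":[-56,5,0],"rotation":[0,0,0],"gripper":80},{"offset":[-54,-30,0],"rotation":[0,0,0],"gripper":80},{"offset":[-50,-70,0],"rotation":[0,0,0],"gripper":75},{"offset":[-40,-90,0],"rotation":[0,0,0],"gripper":70}]' 80
python3 - <<'E'
from h import *
c=env.read_camera("scene");C=w2c(pts(c))
cv2.imwrite("pics/s20.png",cv2.resize(c["color"][150:340,250:500,::-1],None,fx=3,fy=3))
m=(C[...,0]>-90)&(C[...,0]<-15)&(abs(C[...,1])<38)&(C[...,2]>14)&(C[...,2]<50)
Q=C[m];print("tube tail",np.percentile(Q[:,0],1))
for a in(-70,-50,-35):
    k=Q[(Q[:,0]>a)&(Q[:,0]<a+15)]; print(a,np.percentile(k[:,1],[3,97]).round(1),np.percentile(k[:,2],97).round(1))
# stick
hsv=cv2.cvtColor(c["color"],cv2.COLOR_RGB2HSV)
m=(hsv[...,0]>8)&(hsv[...,0]<25)&(hsv[...,1]>60)&(C[...,2]>50)&(C[...,2]<66)&(C[...,0]<-200)&(C[...,0]>-400)&(abs(C[...,1])<60)
print("handle",cv2.minAreaRect(C[m][:,:2].astype(np.float32)),m.sum())
m=(hsv[...,0]>8)&(hsv[...,0]<25)&(hsv[...,1]>60)&(C[...,2]>12)&(C[...,2]<46)&(C[...,0]<-120)&(C[...,0]>-165)&(abs(C[...,1])<60)
print("head",np.percentile(C[m],[2,98],axis=0).round(1))
move(cab=[-344,-3,-16],yawc=-91)
E
```

```text
clock: 18.85
tcp_pos: [582.2, 130.5, 72.4]
ee_rot: [-0.523, 0.523, -0.473, 0.48]
contact_force: [1.1, 0.3, 0.1]
width: 0.702
tube tail -70.13187606545725
-70 [-27.6  22.8] 40.8
-50 [-27.3  22.7] 40.5
-35 [-26.2  19.9] 40.4
handle ((-311.98931884765625, -2.8689136505126953), (31.430679321289062, 88.58888244628906), 89.0169677734375) 314
head [[-163.4  -27.2   12.8]
 [-142.6   20.9   43.1]]
cur w [583.9 129.1  75. ] cab [-72.   -2.1  75. ] yaw 5.33 ->w [ 610.5 -141.6  -16. ] yaw 4.4  OFFSET [271.2, 93.3, 0.5] ROT [-0.011, 0.016, 0.008] deg 1.2 q6 0.12 t 18.9
```

View pics/s20.png

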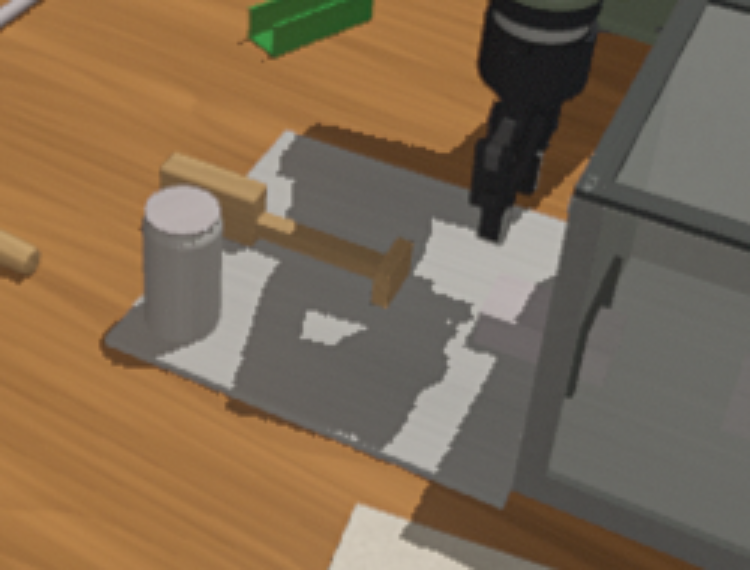

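```bash

python3 -m crank '[{"offset":[45,0,0],"rotation":[0,0,0],"gripper":70},{"offset":[90,0,0],"rotation":[0,0,0],"gripper":70},{"offset":[135,0,0],"rotation":[0,0,0],"gripper":70},{"offset":[180,0,0],"rotation":[0,0,0],"gripper":70},{"offset":[225,0,-1],"rotation":[0,0,0],"gripper":70},{"offset":[262,10,-1],"rotation":[0,0,0],"gripper":70},{"offset":[272,40,-1],"rotation":[0,0,0],"gripper":70},{"offset":[272,70,-1],"rotation":[0,0,0],"gripper":70},{"offset":[272,90,-1],"rotation":[0,0,0],"gripper":70},{"offset":[272,91,-1],"rotation":[0,0,0],"gripper":70}]' 90
python3 - <<'E'
from h import *
move(cab=[-344,-2,-16],yawc=-90)
E
python3 tip.py pics/s21.png
```

```text
clock: 19.9
tcp_pos: [606.3, -142.6, -17.1]
ee_rot: [-0.522, 0.523, -0.474, 0.479]
contact_force: [-0.5, -0.5, 0.0]
width: 0.7
cur w [ 606.3 -142.6  -17.1] cab [-344.6    1.3  -17.1] yaw 5.25 ->w [ 609.5 -141.7  -16. ] yaw 5.4  OFFSET [-0.6, -1.1, 3.3] ROT [-0.004, -0.003, 0.006] deg 0.5 q6 -0.33 t 19.9
tcp [ 606.3 -142.6  -17.1] w 0.7 F [-0.5 -0.5  0. ] t 19.9
tip fwd -59.0 world z 41.7
tip fwd -73.9 world z 56.9
```

View pics/s21.png

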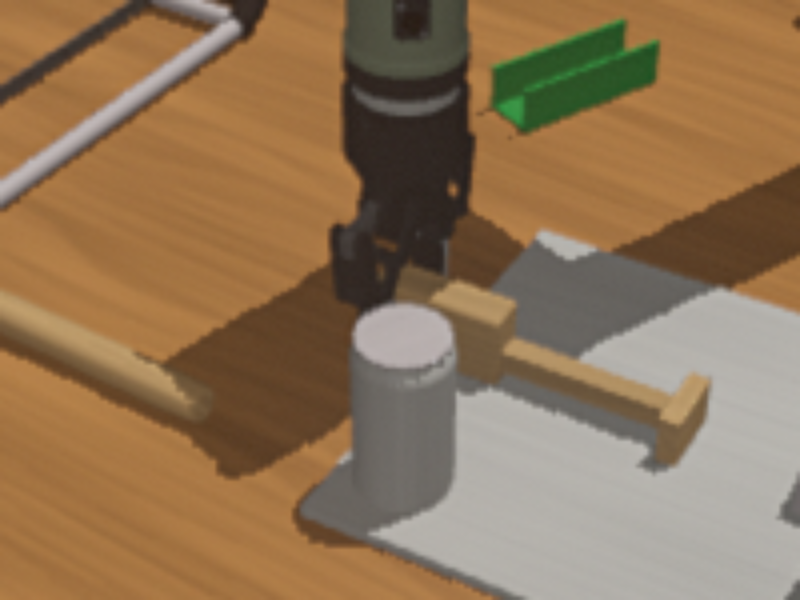

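```bash

python3 -m crank '[{"offset":[0,-1,2],"rotation":[0,0,0],"gripper":30},{"offset":[0,-1,2],"rotation":[0,0,0],"gripper":10},{"offset":[0,-1,2],"rotation":[0,0,0],"gripper":10},{"offset":[0,-1,2],"rotation":[0,0,0],"gripper":10},{"offset":[0,-3,2],"rotation":[0,0,0],"gripper":10},{"offset":[0,-3,2],"rotation":[0,0,0],"gripper":10}]' 90
python3 st.py pics/s22.png
python3 - <<'E'
from h import *
move(cab=[-160,0,-14.5],yawc=-90)
E
```

```text
clock: 20.55
tcp_pos: [609.6, -142.3, -12.3]
ee_rot: [0.523, -0.522, 0.473, -0.48]
contact_force: [0.1, 0.3, -2.6]
width: 0.315
tcp cab [-344.7   -2.   -12.3] F [ 0.1  0.3 -2.6] w 0.315 t 20.55
946 x [-321.2 -142.3]
 dx 30 y [-17.7   8.5] z [17.6 60.2] 119
 dx 80 y [-12.1   5.9] z [18.8 35.1] 88
 dx 110 y [-11.1   6.6] z [17.8 34.7] 93
 dx 150 y [-11.1   6.5] z [17.3 35. ] 96
 dx 185 y [-25.8  21. ] z [12.9 42.9] 181
cur w [ 609.4 -142.3  -12.6] cab [-344.6   -1.8  -12.6] yaw 5.29 ->w [590.1  41.3 -14.5] yaw 5.4  OFFSET [-184.6, 0.6, -2.3] ROT [-0.007, -0.003, 0.007] deg 0.6 q6 -0.33 t 20.6
```

```bash

python3 -m crank '[{"offset":[-30,0,0],"rotation":[0,0,0],"gripper":10},{"offset":[-60,1,-1],"rotation":[0,0,0],"gripper":10},{"offset":[-75,1,-1],"rotation":[0,0,0],"gripper":10},{"offset":[-90,1,-1],"rotation":[0,0,0],"gripper":10},{"offset":[-105,1,-1],"rotation":[0,0,0],"gripper":10},{"offset":[-120,1,-1],"rotation":[0,0,0],"gripper":10},{"offset":[-130,1,-1],"rotation":[0,0,0],"gripper":10},{"offset":[-130,1,-1],"rotation":[0,0,0],"gripper":10}]' 90
python3 st.py pics/s23.png
python3 - <<'E'
from h import *
c=env.read_camera("top");cv2.imwrite("pics/t23.png",cv2.resize(c["color"][90:290,0:260,::-1],None,fx=3,fy=3))
move(cab=[-152,-1,-14],yawc=-90)
E
```

```text
clock: 21.4
tcp_pos: [598.4, -12.4, -12.6]
ee_rot: [0.524, -0.522, 0.471, -0.481]
contact_force: [0.3, -0.0, 9.4]
width: 0.314
tcp cab [-214.3   -3.1  -12.6] F [ 0.3 -0.   9.4] w 0.314 t 21.4
1040 x [-192.9  -22.5]
 dx 30 y [-19.3   6.4] z [14.2 59.7] 222
 dx 80 y [-12.1   5.3] z [17.1 34.4] 104
 dx 110 y [-11.5   5.3] z [17.3 34.8] 103
 dx 150 y [-11.2   5.7] z [17.2 34.2] 111
 dx 185 y [-26.5   3.5] z [12.9 41.8] 41
cur w [598.4 -12.4 -12.6] cab [-214.2   -3.1  -12.6] yaw 5.31 ->w [590.4  49.4 -14. ] yaw 5.4  OFFSET [-62.2, 0.9, -2.2] ROT [-0.011, -0.002, 0.007] deg 0.8 q6 -0.12 t 21.5
```

View pics/s23.png

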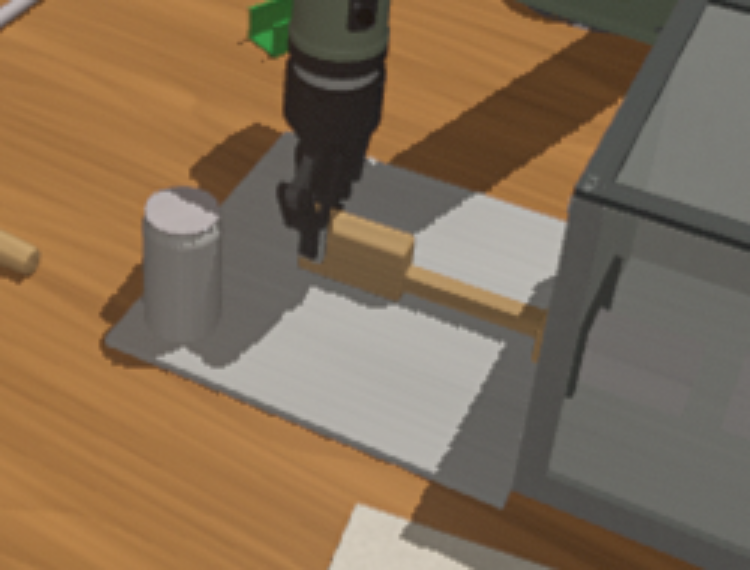

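View pics/t23.png

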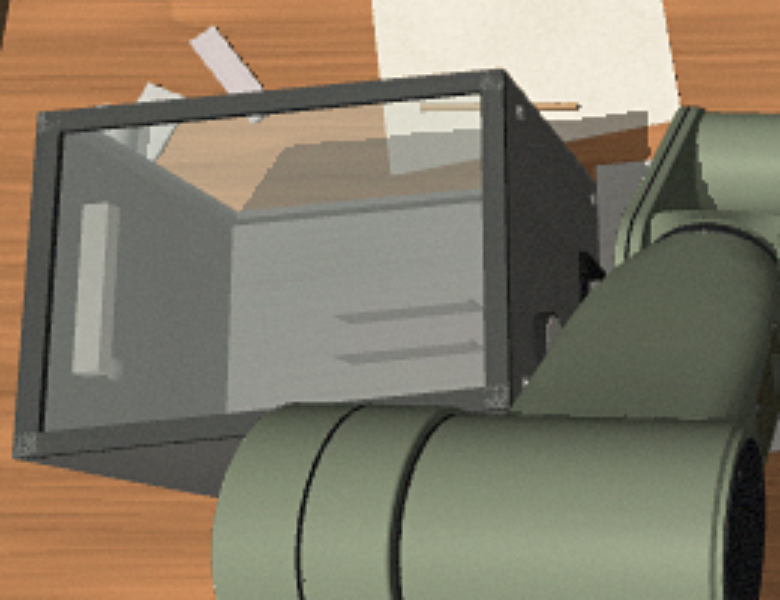

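```bash

python3 -m crank '[{"offset":[-15,-2,-1],"rotation":[0,0,0],"gripper":10},{"offset":[-30,-2,-2],"rotation":[0,0,0],"gripper":10},{"offset":[-45,-2,-2],"rotation":[0,0,0],"gripper":10},{"offset":[-58,-2,-2],"rotation":[0,0,0],"gripper":10},{"offset":[-64,-2,-2],"rotation":[0,0,0],"gripper":10},{"offset":[-64,-2,-2],"rotation":[0,0,0],"gripper":10}]' 90
python3 st.py pics/s24.png
python3 - <<'E'
from h import *
c=env.read_camera("top");cv2.imwrite("pics/t24.png",cv2.resize(c["color"][90:290,0:260,::-1],None,fx=3,fy=3))
move(cab=[-350,0,-14],yawc=-90)
E
```

```text
clock: 22.1
tcp_pos: [589.8, 52.8, -11.6]
ee_rot: [0.524, -0.522, 0.472, -0.48]
contact_force: [-0.8, -0.2, -2.1]
width: 0.318
tcp cab [-148.5   -0.7  -11.6] F [-0.8 -0.2 -2.1] w 0.318 t 22.1
783 x [-127.5  -26.1]
 dx 30 y [-16.7   8.4] z [13.4 61.1] 245
 dx 80 y [-10.3   8.8] z [18.2 35.6] 110
 dx 110 y [-9.9  7.3] z [18.2 35.5] 64
cur w [590.   51.8 -11.5] cab [-149.6   -0.8  -11.5] yaw 5.33 ->w [ 608.1 -147.8  -14. ] yaw 5.4  OFFSET [200.4, 3.9, -0.5] ROT [-0.01, -0.002, 0.007] deg 0.7 q6 -0.01 t 22.2
```

View pics/s24.png

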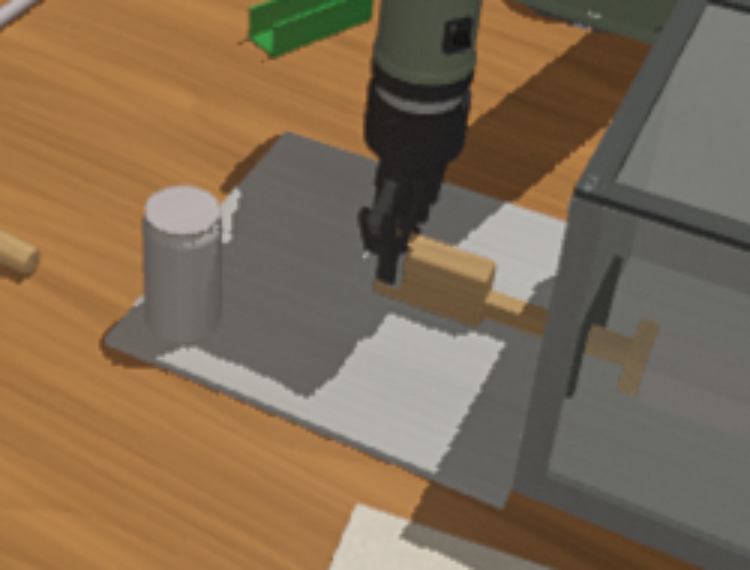

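View pics/t24.png

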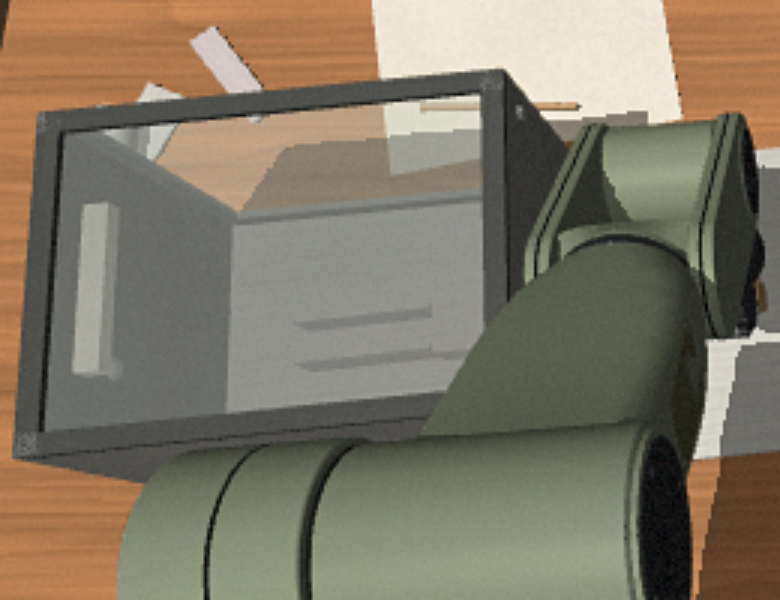

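```bash

python3 -m crank '[{"offset":[30,0,0],"rotation":[0,0,0],"gripper":10},{"offset":[65,0,0],"rotation":[0,0,0],"gripper":10},{"offset":[100,0,0],"rotation":[0,0,0],"gripper":10},{"offset":[140,0,0],"rotation":[0,0,0],"gripper":10},{"offset":[180,0,0],"rotation":[0,0,0],"gripper":10},{"offset":[195,2,0],"rotation":[0,0,0],"gripper":10},{"offset":[195,4,0],"rotation":[0,0,0],"gripper":10},{"offset":[195,5,0],"rotation":[0,0,0],"gripper":10},{"offset":[195,5,0],"rotation":[0,0,0],"gripper":30},{"offset":[195,5,0],"rotation":[0,0,0],"gripper":65}]' 90
python3 -m crank '[{"offset":[0,0,0],"rotation":[0,0,0],"gripper":65},{"offset":[0,-1,0],"rotation":[0,0,0],"gripper":65},{"offset":[0,-40,0],"rotation":[0,0,0],"gripper":65},{"offset":[0,-85,0],"rotation":[0,0,0],"gripper":65},{"offset":[0,-130,0],"rotation":[0,0,0],"gripper":65}]'
python3 - <<'E'
from h import *
move(world=[400,-330,200],yaww=5)
E
```

```text
clock: 23.2
tcp_pos: [608.9, -142.6, -14.1]
ee_rot: [0.524, -0.521, 0.472, -0.481]
contact_force: [0.3, -0.2, 0.1]
width: 0.471
clock: 23.7
tcp_pos: [606.6, -141.1, 116.6]
ee_rot: [0.524, -0.521, 0.472, -0.48]
contact_force: [0.8, -0.6, -0.0]
width: 0.653
cur w [ 606.6 -141.1  116.6] cab [-343.2    0.8  116.6] yaw 5.3 ->w [ 400. -330.  200.] yaw 5.0  OFFSET [169.5, -84.8, -222.3] ROT [-0.011, 0.005, 0.006] deg 0.7 q6 -0.34 t 23.7
```

```bash

python3 -m crank '[{"offset":[30,-40,-40],"rotation":[0,0,0],"gripper":65},{"offset":[60,-80,-80],"rotation":[0,0,0],"gripper":65},{"offset":[90,-85,-120],"rotation":[0,0,0],"gripper":65},{"offset":[120,-85,-160],"rotation":[0,0,0],"gripper":65},{"offset":[150,-85,-200],"rotation":[0,0,0],"gripper":65},{"offset":[170,-85,-222],"rotation":[0,0,0],"gripper":65},{"offset":[170,-85,-222],"rotation":[0,0,0],"gripper":65}]'
python3 - <<'E'
from h import *
for n in("scene","top"):
    c=env.read_camera(n); np.savez(n+"1.npz",**c)
    cv2.imwrite(f"pics/{n}F.png",c["color"][:,:,::-1])
    y,x=((170,410) if n=="scene" else (110,0))
    cv2.imwrite(f"pics/{n}Fz.png",cv2.resize(c["color"][y:y+150,x:x+(220),::-1],None,fx=3.6,fy=3.6,interpolation=cv2.INTER_CUBIC))
E
```

```text
clock: 24.4
tcp_pos: [396.7, -333.0, 200.3]
ee_rot: [0.522, -0.52, 0.474, -0.482]
contact_force: [0.7, 0.9, -0.5]
width: 0.65
```

View pics/topF.png

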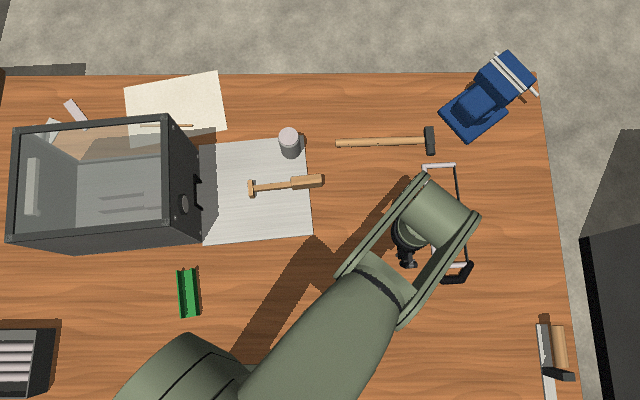

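View pics/topFz.png

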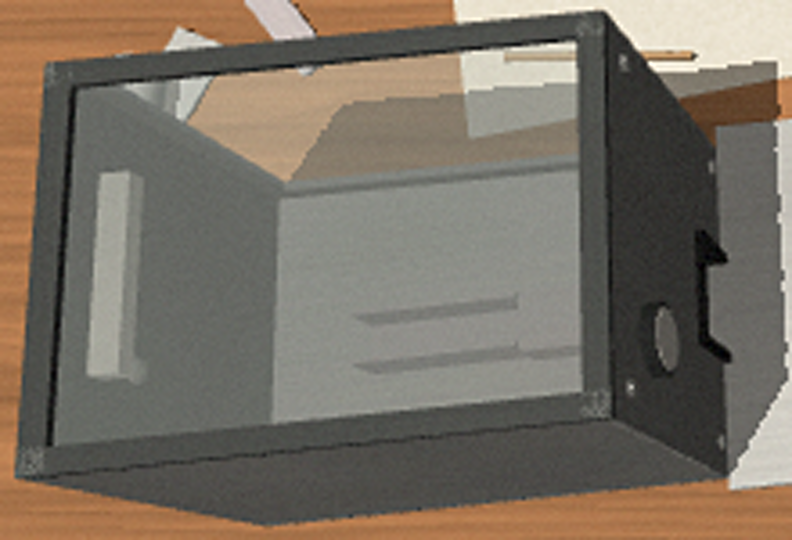

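View pics/sceneFz.png

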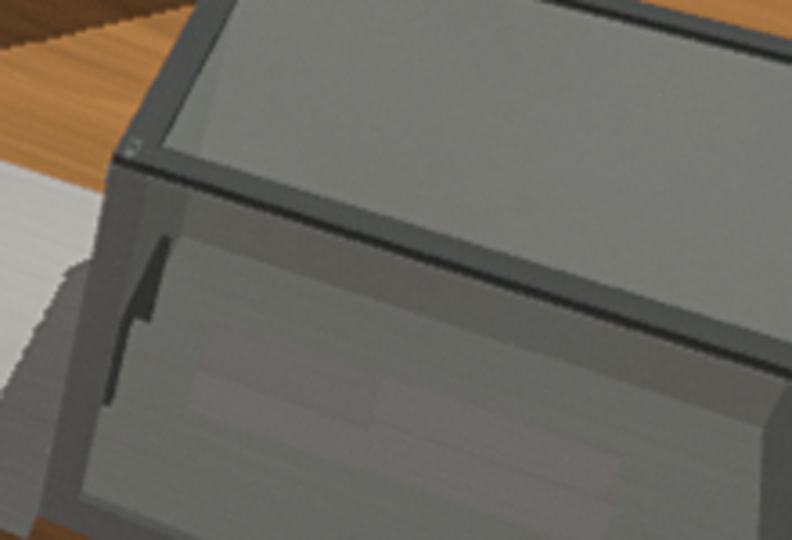

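```bash
python3 - <<'E'
from h import *
c=load("scene1"); f=lambda u,v:(410+(u+.5)/3.6-.5,170+(v+.5)/3.6-.5)
for nm,u,v,h in(("tube tail bottom",188,408,8),("tube tail top near",195,372,40),("chan/tube joint top near",372,430,40),("chan nose top near",612,500,46)):
    a,b=f(u,v); print(nm,w2c(ray(c,a,b,h)).round(1))
t=load("top1"); g=lambda u,v:((u+.5)/3.6-.5,110+(v+.5)/3.6-.5)
for nm,u,v,h in(("chan wall tail a",518,296,46),("chan wall tail b",518,345,46),("nose a",355,318,46),("nose b",355,367,46)):
    a,b=g(u,v); print(nm,w2c(ray(t,a,b,h)).round(1))
W=pts(t);C=w2c(W);C0=w2c(pts(load("top0")))
m=(C[...,2]>112)&(C[...,2]<124)&(C[...,0]<-200)&(C[...,0]>-360)&(C[...,1]<-50)&(C[...,1]>-220)
print("can",cv2.minEnclosingCircle(C[m][:,:2].astype(np.float32)))
m=(C[...,2]>50)&(C[...,2]<66)&(C[...,0]<-200)&(C[...,0]>-400)&(abs(C[...,1])<60); print("handle",cv2.minAreaRect(C[m][:,:2].astype(np.float32)),np.median(C[m][:,2]))
d=cv2.absdiff(load("top0")["color"],t["color"]).max(-1); print("hammer diff",(d[125:160,330:440]>40).sum(),"saw upper diff",(d[160:180,420:462]>40).sum())
E
```

```text
tube tail bottom [ 55.6 -24.2   8. ]
tube tail top near [ 54.3 -26.1  40. ]
chan/tube joint top near [156.2 -21.2  40. ]
chan nose top near [281.6 -15.1  46. ]
chan wall tail a [149.9 -14.7  46. ]
chan wall tail b [150.   25.6  46. ]
nose a [278.3  -9.9  46. ]
nose b [277.5  30.2  46. ]
can ((-279.82452392578125, -112.24313354492188), 28.23267936706543)
handle ((-315.6963806152344, -0.5874624252319336), (29.65163803100586, 89.7994613647461), 89.638427734375) 59.2743427371463
hammer diff 0 saw upper diff 74
```

View pics/sceneF.png

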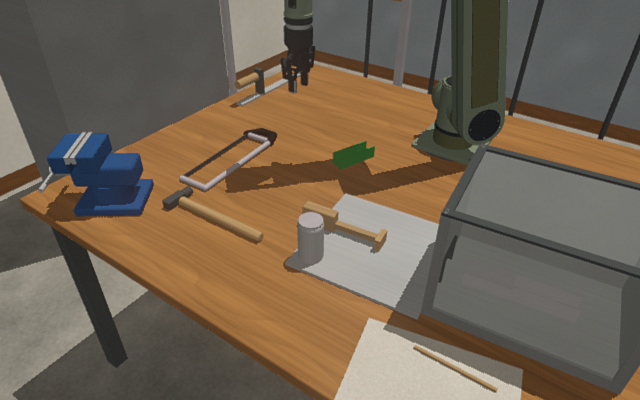

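The final view shows both parts lying in line inside the cabinet, around (465–580, 275–310). The stick is on the feed plate at (345,222), the can, hammer and saw are in place, and the arm is clear. I'm handing in the job.

```bash
python3 -c "
from rig import env
print(env.job_done(), env.read_state()['clock'])"
```

```text
the job is handed in; nothing more can be done
the job is handed in; nothing more can be done
```

Both parts are in the blast cabinet, channel first and then the tube, and the job was handed in at about 24.5 s. I set each part nose-first through the port with the gripper, then pushed it in with the stick.

**Last checks**
- **Tube:** it lies at about x = 54 to 154 mm, flat and straight. Its rear end is about 42 mm past the inner edge of the seal.
- **Channel:** it lies just beyond the tube, at about x = 150 to 280 mm, turned about 2°. The tube pushed it the last 40 mm or so.
- **Stick:** it lies on the feed plate outside the cabinet, with its handle end overhanging the plate edge by about 40 mm. The gripper is clear of everything.
- **Can, hammer and hacksaw:** the can is within about 2 mm of where it started, and the hammer's pixels did not change. The hacksaw looks unmoved in the scene camera. The top-view comparison did show some changed pixels there, which I put down to the arm and its shadow.
- **Forces:** readings at the end of each move stayed under 10 N, and I saw no contact with the seal. I have no continuous force record.

**What disagreed**
- **Gripper height:** the cameras showed the fingertips about 36 to 50 mm behind the reported TCP, depending on the opening. The first grasp closed in the air above the channel, and I corrected the heights from the pictures after that.
- **Cameras:** the scene camera read about 2 mm lower in y than the robot's own position. The side clearances in the port were about 9 mm or more.

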